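Make up the polishing spindle in its covered box

TASK

The cover of the spindle box lies flush and has no handle: take the lid knife from its pad, push the blade into the notch under the cover's front edge, lever the cover up with it until it stands upright or beyond, and lay the knife back flat on its pad. Slide the aluminium spacer over the upright spindle and down to the shoulder, then every coloured wheel that is on the bench on top of it in any order, each one lowered (not dropped) until it lies flush on the one below. Finally close the cover fully, and leave the two plaster casts where they stand.

Things in the scene. Friction and masses are not known exactly. Their poses are not given: they have to be found in the camera images.
- spindle_box: fixed white open-topped box, 170 x 170 mm, 103 mm high, walls 4 mm, base 6 mm; origin at the centre of its underside, x from its front (-x side, with the notch) to its rear (+x side, with the hinge), z up; the front faces the robot's right, within 0.2 rad; it cannot be pushed. Heights in these notes are above the worktop, z = 0; on it lies a blue mat 2.2 mm thick, on which the rings start
- spindle_top (a point): top of the spindle, on its axis, 97 mm up. The spindle stands upright at the centre of the box: steel shaft 22 mm in diameter from a shoulder (46 mm across, its flat top 20 mm up) to 91 mm, then a cone that narrows to 10 mm across at 97 mm
- notch (a point): centre of the mouth of the notch in the top edge of the box's front wall, at the wall's outer face: 70 mm wide, 10 mm high (93 to 103 mm above the worktop), open upward to the cover's underside; the wall is 4 mm thick and the inside is free behind it; axes as the box's
- hinge_line (a point): middle of the cover's hinge line, at the top edge of the rear wall, 103 mm above the worktop; the hinge runs along the box's y; axes as the box's
- cover (a joint): angle of the cover, rad: 0 shut, grows as its front edge rises, stop at 1.75 (past upright). A clear flat sheet with a blue border, 170 x 170 mm, 5 mm thick (7 at the border), 0.08 kg, front edge flush with the front wall, underside at 103 mm when shut. Its stiff hinge (friction 0.11 N m) holds it at any angle; about 1.1 N at the front edge lifts it
- cover_edge (a point): middle of the cover's front edge (moves with the cover), 170 mm from the hinge line
- knife: lid knife, 190 mm long; x points along the blade to its tip, z up as it lies; its origin is where handle and blade meet, 11 mm below the blade's mid-plane. 0.07 kg
- knife_grip (a point): point to grip on the knife: middle of the cross-section of the wooden handle (95 mm long, 16 mm wide, 22 mm high), 40 mm behind the blade's root and near the centre of mass; 16 mm above the worktop (z = 0) when the knife lies on its pad; axes as the knife's. The steel blade (95 mm long, 18 mm wide, 3 mm thick) lies at the same height as this point and is level when the knife lies flat
- knife_tip (a point): end of the blade, mid-thickness, 135 mm ahead of knife_grip
- pad_mid (a point): centre of the top of the knife's black rubber pad, fixed, 230 mm along its x, 100 mm along its y, its top 5 mm above the worktop (3 mm above the blue mat it lies on). The knife starts on it, blade roughly along its +x, and may be laid back either way round
- spacer_mid (a point): aluminium spacer, a plain ring 50 mm across (colliding outline an octagon, 48 to 52 mm), 20 mm high, bore 26 mm, 0.08 kg; the point is its centre, 10 mm above its underside, z along the bore
- wheel_red_mid (a point): red wheel, a plain thick ring 62 mm across (its colliding outline is an octagon, 60 to 65 mm), 16 mm high, bore 26 mm, 0.06 kg; the point is its centre, 8 mm above its underside, z along the bore. May be absent
- wheel_green_mid (a point): green wheel, a plain thick ring 62 mm across (its colliding outline is an octagon, 60 to 65 mm), 16 mm high, bore 26 mm, 0.06 kg; the point is its centre, 8 mm above its underside, z along the bore. May be absent
- wheel_yellow_mid (a point): yellow wheel, a plain thick ring 62 mm across (its colliding outline is an octagon, 60 to 65 mm), 16 mm high, bore 26 mm, 0.06 kg; the point is its centre, 8 mm above its underside, z along the bore. May be absent
- cast_upper_mid (a point): white plaster cast, 57 x 68 x 30 mm; a fragile bystander, not to be moved; the point is 15 mm above its underside
- cast_lower_mid (a point): grey plaster cast, 57 x 68 x 32 mm; a fragile bystander, not to be moved; the point is 15 mm above its underside
Mind the look-alikes: they are no part of the job. There is more than one size of the part that bears wheel_yellow_mid; the job needs the smallest. There is more than one size of the part that bears wheel_green_mid; the job needs the larger.

How it is judged:
By the outcome, as a careful person would: the job done as asked, in the order asked, and still so for the second after the job is handed in, with the robot touching nothing.
Of wheel_red, wheel_green, wheel_yellow only 2 to 3 are there at a start; the rules pass over those that are not, and their reading is None.
At some moment in a run one of knife, spacer, wheel_red, wheel_green, wheel_yellow may be knocked a few centimetres aside while the robot is not near it.
It also fails if it takes over 208 s, if anything falls off the work surface, if the arm or the gripper's body presses on something with over 40 N, if the wrist force passes 120 N, or if a joint passes its speed limit or range.

ROBOT

A 7-joint arm with a two-finger parallel gripper is mounted at the origin on a cart in front of the work surface, level with it; the furniture and walls round the work are solid. World frame = base frame: x ahead of the robot, y to its left, z up, the work surface at z = 0. Lengths are in m, angles in rad, forces in N, time in s.
With the tool pointing down it reaches from about 0.425 to 0.875 m from the base axis. Payload 8.4 kg.
Tool frame: the origin (TCP) lies where the fingers leave the gripper's body, on its centre line; the fingertips stand 70 mm ahead of it and the grasp point (between the pads) lies 51 mm ahead of it (arm.tip_reach is the z of the fingertips in the tool frame, in m); z points along the fingers, y is the line along which they close (so a half turn about z gives the same grasp; the last joint's range is limited). The gripper opens to 87 mm and grips with 3 to 60 N. Pads are 19 mm wide; open, the fingers measure 117 mm over their backs; the gripper's body (75 mm by 190 mm) begins 51 mm behind the grasp point.
Start: joints at [1.105, 0.333, 0.04, 1.465, -0.013, 1.343, -0.059], TCP at [0.233, -0.607, 0.292] pointing down, gripper open.
Joint ranges: [-2.58, 2.58], [-0.38, 2.09], [-1.3, 1.39], [0.25, 2.4], [-1.5, 4.64], [0.08, 2.09], [-2.65, 2.65]. Speed limits (rad/s): [2.22, 2.22, 2.79, 2.79, 3.14, 3.14, 3.14].

INTERFACE

Orientations are given as a 3x3 rotation matrix whose columns are the frame's x, y, z axes.
In Python, from station import status, grab_frame, workorder, arm gives the robot as it stands.
- The arm moves only by the tool play_rows, never from a script. Its argument "rows" is a list of rows, each a list of 4 numbers: the shift along the tool's x, y, z in units of 60 mm (1.0 is 60 mm), then the turn about the tool's z in units of 10 degrees (1.0 is 10 degrees). In form: [[tx, ty, tz, twist], ...]. A call has exactly 8 rows; each row is the pose to reach, as a shift and turn from the pose commanded when the call began, along the tool's axes at that moment; what a row does not reach only later rows make up. A row lasts 1/8 s, in which the tool goes at most 62.5 mm and 10.7 degrees, less where a joint would pass 70% of its speed; a pose out of reach is approached as far as the arm can. A call with a gripper value outside its range is refused whole. "jaw" is the finger opening in mm, from 0 to 87, set as the call begins (left out, the last holds). The fingers move at their own pace and stop on an object; "squeeze" is the grip in N (left out, the last holds). Time passes only in rows, so rows that repeat a pose let the fingers close, or fill a call up. It gives the time, the measured TCP pose, the force, the opening and the grip force at its end, in the units of the state.
- status.observe(): the state, without advancing time (a new reading comes with each control period).
- grab_frame(name): name is "side" or "top" or "wrist"; returns a dict with "color" (384x512x3 uint8, blue, green, red), "mtx" (3x3 intrinsics, pixels), "distortion" ([k1, k2, p1, p2, k3] as OpenCV has them; the pictures are not rectified), "world_from_camera" (4x4, takes a point from camera to world coordinates). Camera axes: x right, y up, looking along -z (the intrinsics and any distortion apply to the point x, -y, -z); pixel columns grow to the right and rows downward; lengths in m; the calibration is good to about 2 mm. A picture is of the moment at which its call begins. There is no depth.
- workorder.finish_job(): hands the job in; it is judged then, once.
The state is a dict: "time": time; "joint_pos": joint angles; "dq": joint speeds; "effort": joint torques, N m; "eef_pos": TCP position; "tool_rot": TCP orientation; "force": force on the tool from outside, world axes, zero at the start; "torque": the same for the moment, N m; "finger_gap": finger opening in m; "finger_force": force on a finger pad.
Only numpy, scipy, OpenCV 4.12 (cv2) and the standard library are available. Lean on these libraries where they do the work, as an engineer would, in place of code of your own. Each camera call takes 0.05 s, during which the arm holds its last target. There are 200 camera calls.

## Working session

There is one attempt and no reset: what is moved stays moved. The work goes in short steps, Python scripts to look and compute and a tool call to move; the robot and the scene stay as the last step left them, time stands still between calls to the robot, and variables do not carry over. Pictures are saved under pics/ and viewed, at most 14 in all, crops included, and the job is handed in when it is done.

Besides the shell and the picture viewer there is one more tool, called after "Request:" as name(argument=value, ...), one argument or row to a line, values as JSON. play_rows: Moves the arm, as the interface text tells. Its arguments: {"type":"object","properties":{"rows":{"type":"array"},"jaw":{"type":"number"},"squeeze":{"type":"number"}},"required":["rows"]}

```bash
ls; mkdir -p pics
cat > h.py <<'E'
import numpy as np, cv2, json
from station import status, grab_frame, workorder, arm
def shot(n,name):
    f=grab_frame(n); cv2.imwrite(f'pics/{name}.png',f['color']); np.savez(f'pics/{name}.npz',**{k:np.array(v) for k,v in f.items()}); return f
def ld(name): return dict(np.load(f'pics/{name}.npz'))
def ray(f,u,v):
    p=cv2.undistortPoints(np.array([[[u,v]]],float),f['mtx'],f['distortion'])[0,0]
    T=f['world_from_camera']; d=T[:3,:3]@np.array([p[0],-p[1],-1]); return T[:3,3],d
def atz(f,u,v,z):
    o,d=ray(f,u,v); return o+d*(z-o[2])/d[2]
def tri(*obs):
    A=np.zeros((3,3));b=np.zeros(3)
    for f,u,v in obs:
        o,d=ray(f,u,v); d=d/np.linalg.norm(d); P=np.eye(3)-np.outer(d,d); A+=P;b+=P@o
    x=np.linalg.solve(A,b); return x,[round(float(1000*np.linalg.norm(np.cross(x-ray(*o)[0],ray(*o)[1]/np.linalg.norm(ray(*o)[1])))),1) for o in obs]
def proj(f,X):
    T=np.linalg.inv(f['world_from_camera']); c=T[:3,:3]@np.array(X)+T[:3,3]
    return cv2.projectPoints(np.array([[c[0],-c[1],-c[2]]]),np.zeros(3),np.zeros(3),f['mtx'],f['distortion'])[0][0,0]
E
python3 - <<'E'
from h import *
for n in ['top','side','wrist']:
    f=shot(n,n+'0'); print(n,f['world_from_camera'].round(3).tolist())
s=status.observe(); print({k:np.round(v,3).tolist() for k,v in s.items()}); print(arm.tip_reach, dir(arm))
a=[cv2.imread(f'pics/{n}0.png') for n in ['top','side']]
cv2.imwrite('pics/both.png',cv2.resize(np.vstack(a),None,fx=0.78,fy=0.78))
E
```

```text
pics
top [[-0.022, 0.997, -0.075, 0.49], [-0.999, -0.02, 0.03, -0.031], [0.029, 0.075, 0.997, 1.109], [0.0, 0.0, 0.0, 1.0]]
side [[0.998, -0.043, 0.044, 0.616], [0.061, 0.622, -0.78, -0.909], [0.006, 0.782, 0.624, 0.784], [0.0, 0.0, 0.0, 1.0]]
wrist [[0.359, 0.905, 0.229, 0.295], [-0.933, 0.349, 0.087, -0.581], [-0.001, -0.245, 0.969, 0.385], [0.0, 0.0, 0.0, 1.0]]
{'time': 0.15, 'joint_pos': [1.105, 0.334, 0.04, 1.466, -0.013, 1.343, -0.059], 'dq': [-0.0, -0.001, -0.0, -0.001, -0.001, -0.0, -0.001], 'effort': [0.002, -65.685, 1.337, -40.41, -0.06, 0.042, 0.0], 'eef_pos': [0.233, -0.607, 0.292], 'tool_rot': [[0.933, 0.359, -0.001], [0.359, -0.933, 0.001], [-0.0, -0.001, -1.0]], 'force': [0.316, -0.358, 0.178], 'torque': [0.011, 0.01, -0.014], 'finger_force': 0.0, 'finger_gap': 0.087}
0.0697 ['PlanningError', '__class__', '__delattr__', '__dict__', '__dir__', '__doc__', '__eq__', '__format__', '__ge__', '__getattribute__', '__getstate__', '__gt__', '__hash__', '__init__', '__init_subclass__', '__le__', '__lt__', '__module__', '__ne__', '__new__', '__reduce__', '__reduce_ex__', '__repr__', '__setattr__', '__sizeof__', '__str__', '__subclasshook__', '__weakref__', 'tip_reach']
```

Run:
```python
import cv2
for n in ['top','side']:
    cv2.imwrite(f'pics/{n}0b.png',cv2.resize(cv2.imread(f'pics/{n}0.png'),(800,600),interpolation=cv2.INTER_CUBIC))
```

```text
(no output)
```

View pics/top0b.png

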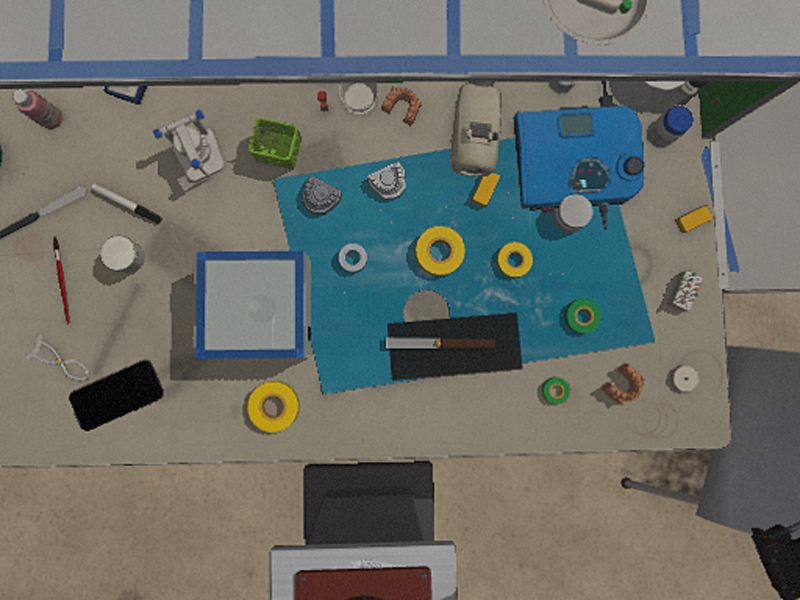

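View pics/side0b.png

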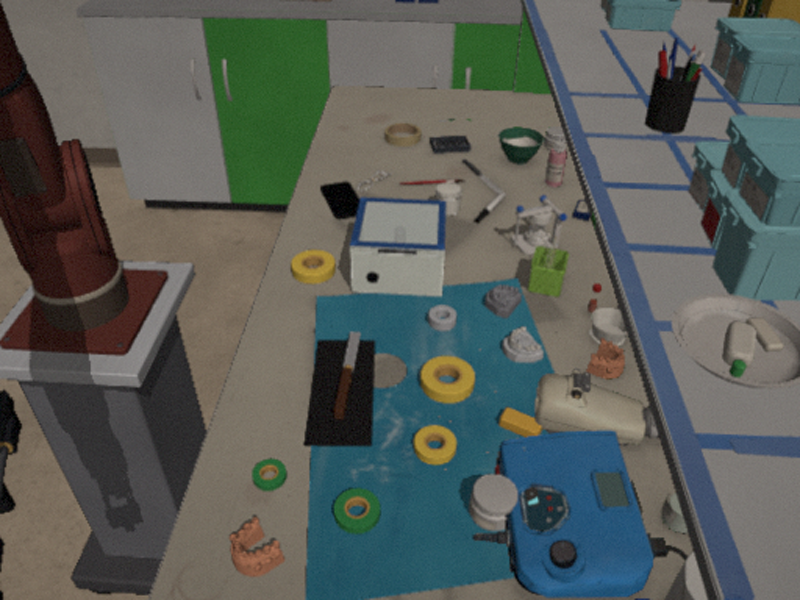

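The top view shows:
- the box at (250,305)
- the knife on its pad at (440,343)
- the spacer at (352,257)
- three yellow rings at (440,250), (515,260) and (272,407); the smallest is at (515,260)
- two green rings at (583,316) and (556,390); the larger is at (583,316)
- the casts at (321,195) and (387,180)

There is no red wheel.

Run:
```python
from h import *
t=ld('top0');s=ld('side0');k=.64
P={'spacer':((352,257),(442,316),.022),'yS':((515,260),(435,442),.018),'yL':((440,250),(447,376),.02),'yL2':((272,407),(313,264),.02),'gL':((583,316),(357,508),.018),'gS':((556,390),(269,473),.018),
'ktip':((386,343),(354,333),.016),'kroot':((438,343),(347,369),.02),'kend':((494,344),(340,416),.027),
'notch':((306,305),(398,251),.098),'cR_near':((303,357),(355,245),.11),'cR_far':((304,251),(445,247),.11),'cL_near':((196,357),(361,199),.11),'cL_far':((196,253),(446,203),.11),
'padA':((388,323),(319,340),.005),'padB':((518,313),(376,340),.005),'padC':((522,367),(372,443),.005),'padD':((392,381),(306,441),.005)}
for n,(a,b,z) in P.items():
    x,e=tri((t,a[0]*k,a[1]*k),(s,b[0]*k,b[1]*k)); print(n,x.round(3),e,'top@z',atz(t,a[0]*k,a[1]*k,z)[:2].round(3),'side@z',atz(s,b[0]*k,b[1]*k,z)[:2].round(3))
def w(a,b,z): return np.linalg.norm(atz(t,a[0]*k,a[1]*k,z)-atz(t,b[0]*k,b[1]*k,z)).round(3)
print('diam yS',w((497,260),(533,260),.018),'gL',w((565,316),(601,316),.018),'gS',w((542,390),(570,390),.018),'yL',w((415,250),(465,250),.02))
im=cv2.imread('pics/top0.png'); im2=im[140:270,200:400]; cv2.imwrite('pics/c1.png',cv2.resize(im2,(800,520),interpolation=cv2.INTER_CUBIC))
```

```text
spacer [0.65  0.008 0.015] [0.2, 0.2] top@z [0.649 0.008] side@z [ 0.649 -0.   ]
yS [ 0.64  -0.278  0.016] [0.9, 0.9] top@z [ 0.639 -0.278] side@z [ 0.641 -0.28 ]
yL [ 0.659 -0.146  0.02 ] [0.3, 0.3] top@z [ 0.659 -0.146] side@z [ 0.658 -0.146]
yL2 [0.395 0.149 0.015] [1.1, 1.1] top@z [0.394 0.148] side@z [0.397 0.143]
gL [ 0.539 -0.395  0.015] [0.6, 0.6] top@z [ 0.538 -0.394] side@z [ 0.54  -0.397]
gS [ 0.41  -0.343  0.009] [0.0, 0.0] top@z [ 0.411 -0.341] side@z [ 0.413 -0.35 ]
ktip [ 0.499 -0.048  0.015] [0.3, 0.3] top@z [ 0.499 -0.048] side@z [ 0.498 -0.049]
kroot [ 0.497 -0.138  0.017] [0.1, 0.1] top@z [ 0.497 -0.138] side@z [ 0.497 -0.141]
kend [ 0.495 -0.236  0.014] [2.1, 2.1] top@z [ 0.493 -0.234] side@z [ 0.499 -0.247]
notch [0.564 0.08  0.102] [2.4, 2.4] top@z [0.562 0.08 ] side@z [0.566 0.086]
cR_near [0.484 0.085 0.107] [4.8, 4.8] top@z [0.479 0.084] side@z [0.489 0.082]
cR_far [0.648 0.081 0.114] [1.5, 1.5] top@z [0.647 0.081] side@z [0.65  0.087]
cL_near [0.482 0.253 0.105] [0.1, 0.1] top@z [0.483 0.252] side@z [0.483 0.244]
cL_far [0.65  0.255 0.101] [1.7, 1.7] top@z [0.647 0.252] side@z [0.651 0.241]
padA [ 0.487 -0.063  0.021] [47.1, 47.1] top@z [ 0.534 -0.053] side@z [ 0.438 -0.059]
padB [ 0.546 -0.242  0.177] [8.2, 8.2] top@z [ 0.547 -0.282] side@z [ 0.537 -0.052]
padC [ 0.501 -0.282  0.01 ] [48.9, 48.9] top@z [ 0.452 -0.286] side@z [ 0.549 -0.277]
padD [ 0.408 -0.066 -0.258] [11.5, 11.5] top@z [ 0.433 -0.057] side@z [ 0.452 -0.28 ]
diam yS 0.064 gL 0.064 gS 0.049 yL 0.088
```

View pics/c1.png

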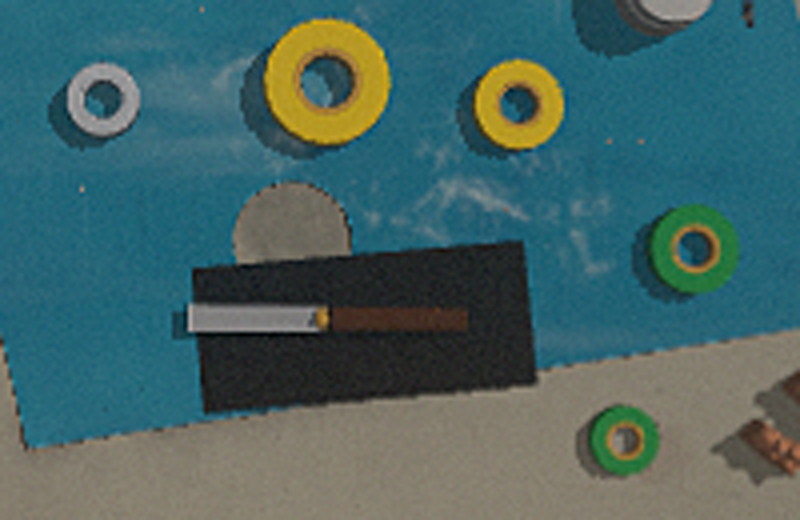

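The c1 crop confirms my choices. The yellow ring at (519,104) and the green ring at (694,250) are both 64 mm across, while the others measure 88 mm and 49 mm. The spacer is at (103,100). The knife blade points left, which is +y.

```bash
cat >> h.py <<'E'
def go(x,y,z,yaw,ref=None):
    s=status.observe(); R=np.array(s['tool_rot']); p=np.array(s['eef_pos'])
    d=R.T@(np.array([x,y,z])-p)/0.06; cur=np.degrees(np.arctan2(R[1,0],R[0,0])); tw=-((yaw-cur+180)%360-180)/10
    print('t',round(s['time'],2),'pos',p.round(4),'yaw',cur.round(2),'tilt',R[2,2].round(4),'-> units',d.round(3),tw.round(3),'F',np.round(s['force'],1),'gap',round(s['finger_gap'],4))
E
python3 -c "
from h import *
go(.496,-.172,.25,88.2)"
```

```text
t 0.15 pos [ 0.233  -0.6065  0.2915] yaw 21.01 tilt -1.0 -> units [ 6.689 -5.187  0.699] -6.719 F [ 0.3 -0.4  0.2] gap 0.0874
```

Request:
play_rows(
  rows=[
    [0.84, -0.65, 0.09, -0.84],
    [1.67, -1.3, 0.17, -1.68],
    [2.5, -1.95, 0.26, -2.52],
    [3.34, -2.59, 0.35, -3.36],
    [4.18, -3.24, 0.44, -4.2],
    [5.02, -3.89, 0.52, -5.04],
    [5.85, -4.54, 0.61, -5.88],
    [6.69, -5.19, 0.7, -6.72],
  ],
  jaw=50,
  squeeze=60,
)

```text
time: 1.15
eef_pos: [0.4917, -0.1787, 0.251]
tool_rot: [[0.027, 1.0, 0.0], [1.0, -0.027, -0.0], [-0.0, 0.0, -1.0]]
force: [1.5, -1.1, 0.9]
finger_gap: 0.05
finger_force: 0.0
```

```bash
python3 -c "
from h import *
go(.496,-.172,.25,88.2)
f=shot('wrist','w1'); f2=shot('top','t1')
cv2.imwrite('pics/w1b.png',cv2.resize(f['color'],(800,600)))
for n,X in dict(grip=(.496,-.183,.016),tip=(.499,-.048,.016),end=(.493,-.238,.016)).items(): print(n,proj(f,X)*800/512)
"
```

```text
t 1.15 pos [ 0.4917 -0.1787  0.251 ] yaw 88.47 tilt -1.0 -> units [0.113 0.069 0.017] 0.027 F [ 1.5 -1.1  0.9] gap 0.05
grip [407.77649869 287.76668494]
tip [407.60423593  95.70841771]
end [405.53744617 356.50524293]
```

View pics/w1b.png

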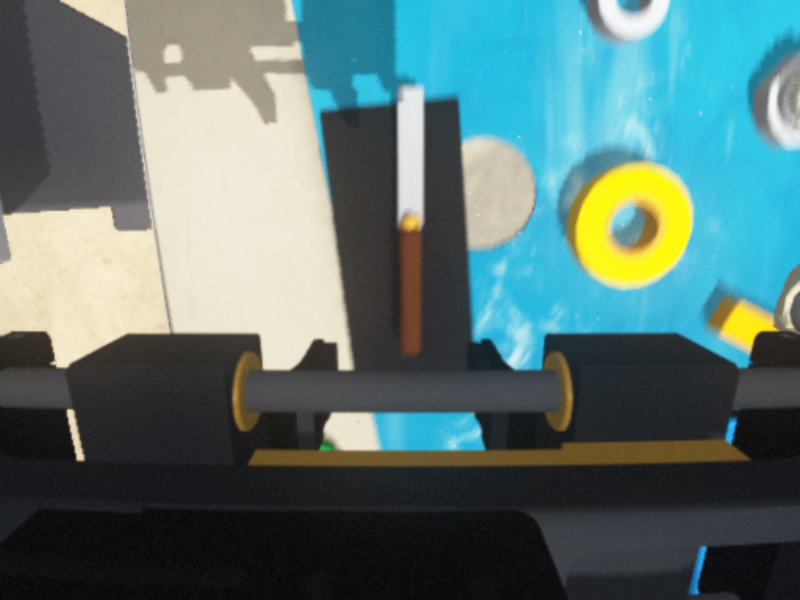

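The wrist view shows the knife running straight up the image: tip at (411,86), root at (411,222), handle end at (411,354).

```bash
python3 -c "
from h import *
f=ld('w1');k=.64
for n,u,v,z in (('tip',411,86,.017),('root',411,222,.02),('end',411,354,.027)): print(n,atz(f,u*k,v*k,z).round(4))
go(.498,-.174,.078,88.7)"
```

```text
tip [ 0.5014 -0.042   0.017 ]
root [ 0.4994 -0.1339  0.02  ]
end [ 0.4972 -0.2318  0.027 ]
t 1.25 pos [ 0.4938 -0.1731  0.2508] yaw 89.0 tilt -1.0 -> units [-0.022  0.067  2.88 ] 0.03 F [-1.3  0.4  0.6] gap 0.0499
```

Request:
play_rows(
  rows=[
    [-0.03, 0.03, 0.5, 0],
    [-0.03, 0.03, 1.0, 0],
    [-0.03, 0.03, 1.5, 0],
    [-0.03, 0.03, 2.0, 0],
    [-0.03, 0.03, 2.4, 0],
    [-0.03, 0.03, 2.7, 0],
    [-0.03, 0.03, 2.87, 0],
    [-0.03, 0.03, 2.87, 0],
  ],
)

```text
time: 2.25
eef_pos: [0.4927, -0.1823, 0.0786]
tool_rot: [[0.031, 1.0, -0.001], [1.0, -0.031, 0.0], [0.0, -0.001, -1.0]]
force: [-0.2, 0.1, 0.2]
finger_gap: 0.0502
finger_force: 0.0
```

Request:
play_rows(
  rows=[
    [0, 0, 0, 0],
    [0, 0, 0, 0],
    [0, 0, 0, 0],
    [0, 0, 0, 0],
    [0, 0, 0, 0],
    [0, 0, 0, 0],
    [0, 0, 0, 0],
    [0, 0, 0, 0],
  ],
  jaw=0,
  squeeze=60,
)

```text
time: 3.25
eef_pos: [0.4931, -0.1824, 0.0792]
tool_rot: [[0.031, 1.0, 0.001], [1.0, -0.031, -0.0], [-0.0, 0.001, -1.0]]
force: [-0.1, 0.7, 5.5]
finger_gap: 0.0153
finger_force: 60.0
```

Request:
play_rows(
  rows=[
    [0, 0, -0.1, 0],
    [0, 0, -0.25, 0],
    [0, 0, -0.5, 0],
    [0, 0, -0.8, 0],
    [0, 0, -1.1, 0],
    [0, 0, -1.3, 0],
    [0, 0, -1.37, 0],
    [0, 0, -1.37, 0],
  ],
)

```text
time: 4.25
eef_pos: [0.4928, -0.1823, 0.1611]
tool_rot: [[0.031, 1.0, -0.0], [1.0, -0.031, -0.0], [-0.0, -0.0, -1.0]]
force: [0.1, -0.7, -1.5]
finger_gap: 0.0153
finger_force: 60.0
```

```bash
python3 -c "
from h import *
go(.498,-.174,.161,88.2)
a=shot('side','s2')['color'];b=shot('top','t2')['color']
a=cv2.resize(a[110:270,180:300],(450,600),interpolation=cv2.INTER_CUBIC)
b=cv2.resize(b[160:260,190:250],(345,575),interpolation=cv2.INTER_CUBIC); b=cv2.copyMakeBorder(b,0,25,0,0,0)
cv2.imwrite('pics/c2.png',np.hstack([a,b]))
"
```

```text
t 4.25 pos [ 0.4928 -0.1823  0.1611] yaw 88.21 tilt -1.0 -> units [0.141 0.083 0.002] 0.001 F [ 0.1 -0.7 -1.5] gap 0.0153
```

View pics/c2.png

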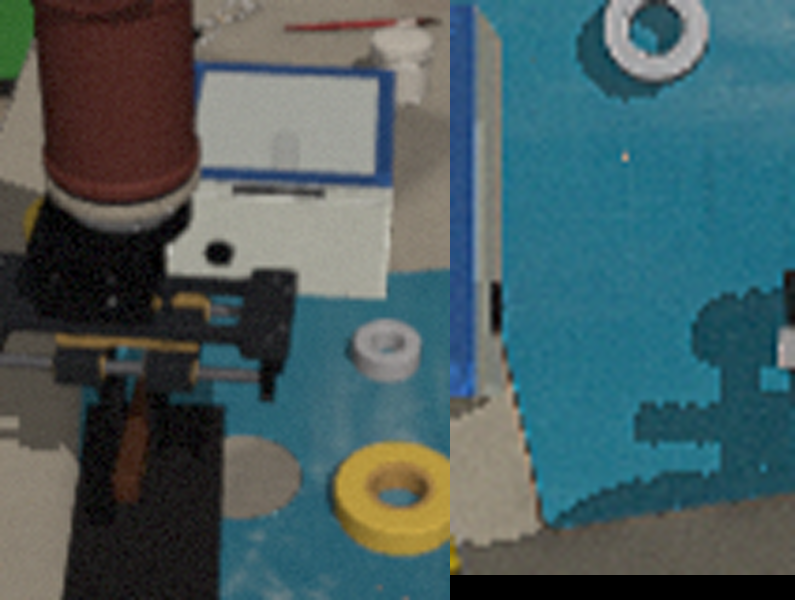

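The crop shows the notch as a dark slot from (232,188) to (325,191) in the side image. The blade tip just shows in the top image at (778,348), and the knife hangs level.

```bash
python3 -c "
from h import *
t=ld('t2');s=ld('s2')
print('tip',atz(t,247,220.5,.098).round(4))
def aty(f,u,v,y):
    o,d=ray(f,u,v); return o+d*(y-o[1])/d[1]
for c in ((232,188),(325,191)): print(aty(s,180+c[0]/3.75,110+c[1]/3.75,.082).round(4))
go(.5,-.174,.161,90)"
```

```text
tip [ 0.4958 -0.0467  0.098 ]
[0.53   0.082  0.1005]
[0.5996 0.082  0.1012]
t 4.35 pos [ 0.4925 -0.1822  0.1605] yaw 88.22 tilt -1.0 -> units [ 0.14   0.121 -0.008] -0.178 F [ 0.4 -0.3 -1. ] gap 0.0153
```

Request:
play_rows(
  rows=[
    [0.2, 0.12, 0, 0],
    [0.5, 0.3, 0, -0.1],
    [0.8, 0.5, 0, -0.18],
    [1.1, 0.7, 0, -0.18],
    [1.4, 0.9, 0, -0.18],
    [1.65, 1.05, 0, -0.18],
    [1.79, 1.11, 0, -0.18],
    [1.79, 1.11, 0, -0.18],
  ],
)

```text
time: 5.35
eef_pos: [0.5629, -0.0762, 0.161]
tool_rot: [[-0.002, 1.0, -0.0], [1.0, 0.002, 0.0], [0.0, -0.0, -1.0]]
force: [-0.6, -0.1, -0.8]
finger_gap: 0.0155
finger_force: 60.0
```

```bash
python3 -c "
from h import *
go(.565,-.032,.161,90)
a=shot('side','s3')['color'];b=shot('top','t3')['color']
a=cv2.resize(a[130:190,215:295],(800,600),interpolation=cv2.INTER_CUBIC)
b=cv2.resize(b[150:225,180:260],(500,470),interpolation=cv2.INTER_CUBIC)
cv2.imwrite('pics/c3.png',a);cv2.imwrite('pics/c3b.png',b)
for X in ((.565,.058,.098),(.53,.082,.093),(.60,.082,.103)): print((proj(ld('s3'),X)-[215,130])*10)
"
```

```text
t 5.35 pos [ 0.5629 -0.0762  0.161 ] yaw 90.1 tilt -1.0 -> units [0.737 0.037 0.   ] 0.01 F [-0.6 -0.1 -0.8] gap 0.0155
[388.11598755 363.14736108]
[268.87104342 323.45218112]
[518.32306503 303.96252347]
```

View pics/c3.png

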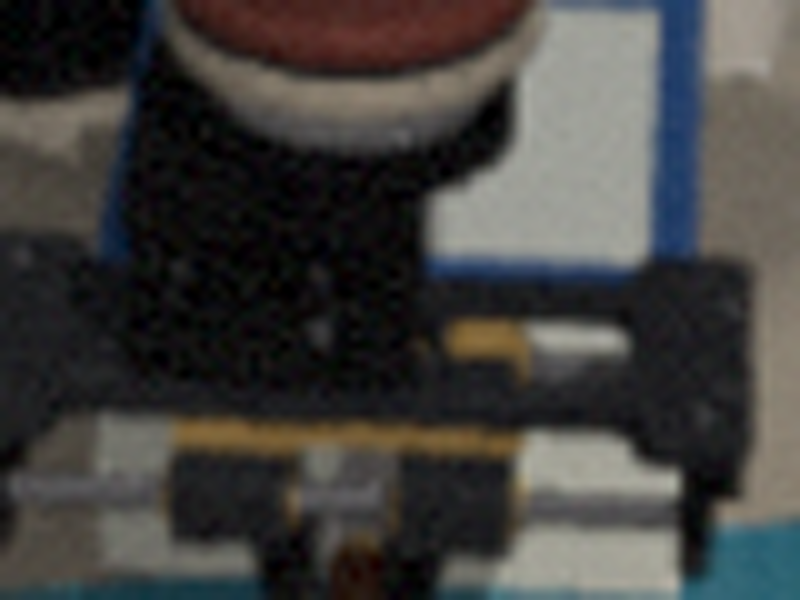

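The gripper hides the tip in this view, but the computed alignment fits, so I'll push in gently and watch the force.

Request:
play_rows(
  rows=[
    [0.1, 0, 0, 0],
    [0.2, 0, 0, 0],
    [0.3, 0, 0, 0],
    [0.4, 0, 0, 0],
    [0.45, 0, 0, 0],
    [0.5, 0, 0, 0],
    [0.5, 0, 0, 0],
    [0.5, 0, 0, 0],
  ],
)

```text
time: 6.45
eef_pos: [0.5627, -0.0472, 0.1611]
tool_rot: [[-0.0, 1.0, -0.0], [1.0, 0.0, -0.0], [-0.0, -0.0, -1.0]]
force: [0.6, 0.8, -0.7]
finger_gap: 0.0155
finger_force: 60.0
```

Request:
play_rows(
  rows=[
    [0.1, 0, 0, 0],
    [0.2, 0, 0, 0],
    [0.3, 0, 0, 0],
    [0.4, 0, 0, 0],
    [0.45, 0, 0, 0],
    [0.5, 0, 0, 0],
    [0.5, 0, 0, 0],
    [0.5, 0, 0, 0],
  ],
)

```text
time: 7.45
eef_pos: [0.5627, -0.0172, 0.1611]
tool_rot: [[-0.0, 1.0, -0.0], [1.0, 0.0, -0.0], [-0.0, -0.0, -1.0]]
force: [-0.7, 1.0, -0.8]
finger_gap: 0.0155
finger_force: 60.0
```

```bash
python3 -c "
from h import *
go(.565,-.032,.161,90)
b=shot('top','t4')['color']
b=cv2.resize(b[150:240,120:240],(800,600),interpolation=cv2.INTER_CUBIC)
cv2.imwrite('pics/c4.png',b)
"
```

```text
t 7.45 pos [ 0.5627 -0.0172  0.1611] yaw 90.0 tilt -1.0 -> units [-0.246  0.038  0.001] 0.0 F [-0.7  1.  -0.8] gap 0.0155
```

View pics/c4.png

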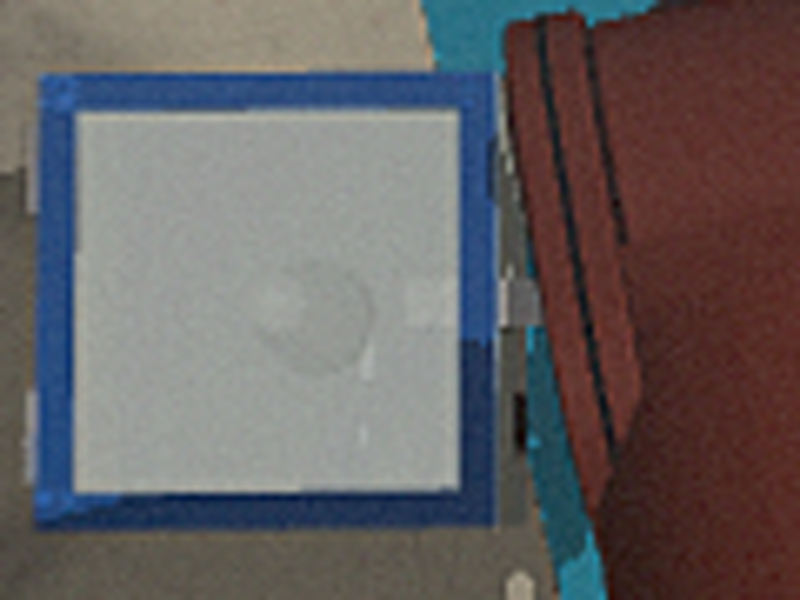

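The blade is clearly visible under the cover: its tip is at (405,303), and it enters through the notch at (510,303). Next I lever the cover up along an arc about the hinge.

Request:
play_rows(
  rows=[
    [0, 0, -0.19, 0],
    [0.02, 0, -0.33, 0],
    [0.04, 0, -0.46, 0],
    [0.07, 0, -0.6, 0],
    [0.11, 0, -0.73, 0],
    [0.15, 0, -0.86, 0],
    [0.21, 0, -0.99, 0],
    [0.27, 0, -1.11, 0],
  ],
)

```text
time: 8.5
eef_pos: [0.5628, -0.0006, 0.2283]
tool_rot: [[-0.0, 1.0, 0.0], [1.0, 0.0, 0.0], [0.0, 0.0, -1.0]]
force: [-0.6, -1.3, -1.8]
finger_gap: 0.0154
finger_force: 60.0
```

```bash
python3 -c "
from h import *
go(.565,-.032,.161,90)
b=shot('side','s5')['color'];c=shot('top','t5')['color']
cv2.imwrite('pics/c5.png',np.hstack([cv2.resize(b[60:210,190:320],(400,460),interpolation=cv2.INTER_CUBIC),cv2.resize(c[130:250,100:200],(383,460),interpolation=cv2.INTER_CUBIC)]))
"
```

```text
t 8.5 pos [ 0.5628 -0.0006  0.2283] yaw 90.02 tilt -1.0 -> units [-0.524  0.037  1.121] 0.002 F [-0.6 -1.3 -1.8] gap 0.0154
```

View pics/c5.png

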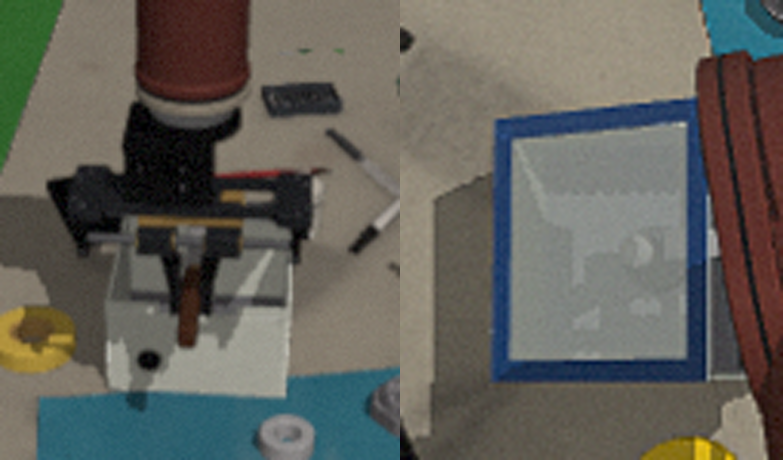

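The cover is rising on the blade and stands at about 0.5 rad. I continue the arc.

Request:
play_rows(
  rows=[
    [0.09, 0, -0.14, 0],
    [0.18, 0, -0.28, 0],
    [0.29, 0, -0.41, 0],
    [0.4, 0, -0.53, 0],
    [0.53, 0, -0.64, 0],
    [0.66, 0, -0.74, 0],
    [0.8, 0, -0.83, 0],
    [0.94, 0, -0.91, 0],
  ],
)

```text
time: 9.6
eef_pos: [0.5627, 0.0562, 0.2827]
tool_rot: [[-0.0, 1.0, 0.0], [1.0, 0.0, 0.0], [0.0, 0.0, -1.0]]
force: [0.4, -1.2, -1.0]
finger_gap: 0.0153
finger_force: 60.0
```

Request:
play_rows(
  rows=[
    [0.2, 0, -0.09, 0],
    [0.41, 0, -0.16, 0],
    [0.63, 0, -0.21, 0],
    [0.85, 0, -0.24, 0],
    [0.96, 0, -0.24, 0],
    [1.07, 0, -0.24, 0],
    [1.18, 0, -0.23, 0],
    [1.29, 0, -0.22, 0],
  ],
)

```text
time: 10.6
eef_pos: [0.5627, 0.1332, 0.2954]
tool_rot: [[0.0, 1.0, -0.0], [1.0, -0.0, 0.0], [0.0, -0.0, -1.0]]
force: [-0.5, -0.6, -0.2]
finger_gap: 0.0155
finger_force: 60.0
```

```bash
python3 -c "
from h import *
go(.565,-.032,.161,90)
b=shot('side','s6')['color'];c=shot('top','t6')['color']
cv2.imwrite('pics/c6.png',np.hstack([cv2.resize(b[20:190,190:330],(400,486),interpolation=cv2.INTER_CUBIC),cv2.resize(c[130:250,80:180],(400,486),interpolation=cv2.INTER_CUBIC)]))
"
```

```text
t 10.6 pos [0.5627 0.1332 0.2954] yaw 89.99 tilt -1.0 -> units [-2.753  0.039  2.24 ] -0.001 F [-0.5 -0.6 -0.2] gap 0.0155
```

View pics/c6.png

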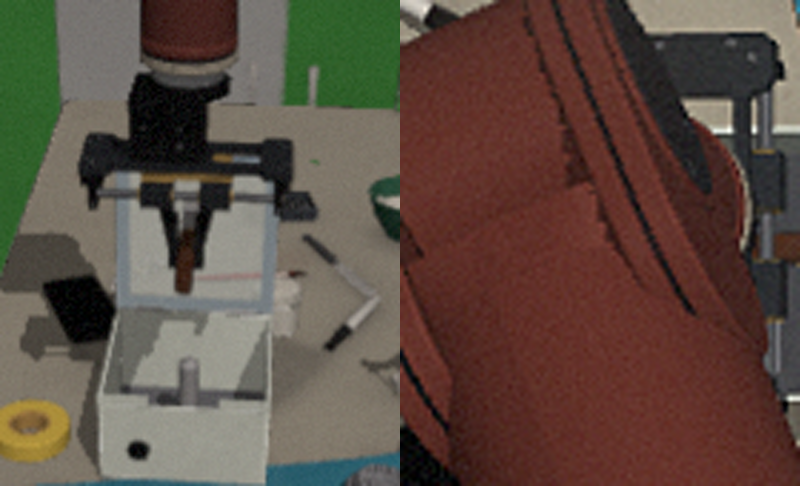

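The cover is upright at about 1.69 rad. I give it a small last push, then back off and return to the pad.

Request:
play_rows(
  rows=[
    [0.05, 0, 0, 0],
    [0.1, 0, 0, 0],
    [0.1, 0, 0, 0],
    [-0.4, 0, 0, 0],
    [-1.0, 0, 0, 0],
    [-1.8, 0, 0, 0],
    [-2.5, 0, 0, 0],
    [-2.6, 0, 0, 0],
  ],
)

```text
time: 11.7
eef_pos: [0.5627, -0.0269, 0.2954]
tool_rot: [[0.005, 1.0, -0.0], [1.0, -0.005, -0.001], [-0.001, -0.0, -1.0]]
force: [0.1, -0.1, -0.7]
finger_gap: 0.0155
finger_force: 60.0
```

```bash
python3 -c "
from h import *
go(.4935,-.1824,.0797,88.2)
b=shot('side','s7')['color']
f=ld('s7')
for th in (1.5,1.6,1.7,1.75): print(th,[proj(f,(x,.253-.17*np.cos(th),.103+.17*np.sin(th))).round(1) for x in (.48,.65)])
cv2.imwrite('pics/c7.png',cv2.resize(b[40:190,200:300],(400,600),interpolation=cv2.INTER_CUBIC))
"
```

```text
t 11.7 pos [ 0.5627 -0.0269  0.2954] yaw 89.71 tilt -1.0 -> units [-2.594 -1.139  3.598] 0.151 F [ 0.1 -0.1 -0.7] gap 0.0155
1.5 [array([228.4,  78.3]), array([287.9,  80.2])]
1.6 [array([229. ,  75.8]), array([287.9,  77.6])]
1.7 [array([229.6,  73.8]), array([287.8,  75.6])]
1.75 [array([229.9,  73.1]), array([287.8,  74.9])]
```

View pics/c7.png

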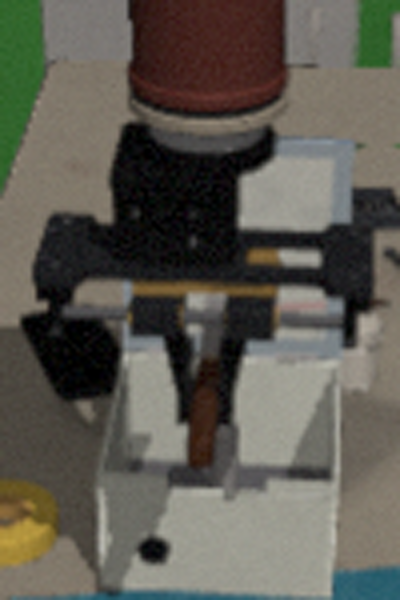

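The cover stands at about 1.7 rad, with its top corner at (353,142) in the crop. Next I return the knife.

Request:
play_rows(
  rows=[
    [-0.3, -0.14, 0.2, 0],
    [-0.7, -0.3, 0.5, 0],
    [-1.1, -0.5, 0.8, 0.1],
    [-1.5, -0.7, 1.2, 0.15],
    [-1.9, -0.9, 1.6, 0.15],
    [-2.3, -1.05, 2.0, 0.15],
    [-2.6, -1.14, 2.4, 0.15],
    [-2.6, -1.14, 2.4, 0.15],
  ],
)

```text
time: 12.75
eef_pos: [0.4923, -0.1795, 0.1494]
tool_rot: [[0.027, 1.0, -0.004], [1.0, -0.027, 0.001], [0.001, -0.004, -1.0]]
force: [0.6, 0.9, -0.4]
finger_gap: 0.0157
finger_force: 60.0
```

```bash
python3 -c "
from h import *
go(.4935,-.1824,.0797,88.2)"
```

```text
t 12.75 pos [ 0.4923 -0.1795  0.1494] yaw 88.44 tilt -1.0 -> units [-0.05   0.027  1.161] 0.024 F [ 0.6  0.9 -0.4] gap 0.0157
```

Request:
play_rows(
  rows=[
    [0, 0, 0.3, 0],
    [0, 0, 0.55, 0],
    [0, 0, 0.8, 0],
    [0, 0, 0.95, 0],
    [0, 0, 1.05, 0],
    [0, 0, 1.1, 0],
    [0, 0, 1.14, 0],
    [0, 0, 1.16, 0],
  ],
)

```text
time: 13.75
eef_pos: [0.4945, -0.1791, 0.082]
tool_rot: [[0.026, 1.0, 0.0], [1.0, -0.026, -0.0], [-0.0, 0.0, -1.0]]
force: [-0.6, -0.8, -0.9]
finger_gap: 0.0157
finger_force: 60.0
```

```bash
python3 -c "
from h import *
go(.4935,-.1824,.0797,88.2)"
```

```text
t 13.75 pos [ 0.4945 -0.1791  0.082 ] yaw 88.51 tilt -1.0 -> units [-0.056 -0.015  0.039] 0.031 F [-0.6 -0.8 -0.9] gap 0.0157
```

Request:
play_rows(
  rows=[
    [0, 0, 0.02, 0],
    [0, 0, 0.04, 0],
    [0, 0, 0.05, 0],
    [0, 0, 0.05, 0],
    [0, 0, 0.05, 0],
    [0, 0, 0.05, 0],
    [0, 0, 0.05, 0],
    [0, 0, 0.05, 0],
  ],
)

```text
time: 14.75
eef_pos: [0.4944, -0.179, 0.0791]
tool_rot: [[0.026, 1.0, -0.0], [1.0, -0.026, -0.0], [-0.0, -0.0, -1.0]]
force: [-2.4, 0.1, 5.4]
finger_gap: 0.0151
finger_force: 60.0
```

Request:
play_rows(
  rows=[
    [0, 0, 0, 0],
    [0, 0, 0, 0],
    [0, 0, 0, 0],
    [0, 0, 0, 0],
    [0, 0, -0.3, 0],
    [0, 0, -0.8, 0],
    [0, 0, -1.5, 0],
    [0, 0, -2, 0],
  ],
  jaw=60,
)

```text
time: 15.75
eef_pos: [0.4949, -0.179, 0.2021]
tool_rot: [[0.026, 1.0, 0.002], [1.0, -0.026, -0.001], [-0.001, 0.002, -1.0]]
force: [-0.5, -0.1, -0.6]
finger_gap: 0.06
finger_force: 0.0
```

```bash
python3 -c "
from h import *
go(.65,.008,.2,90)
w=shot('wrist','w8');s=shot('side','s8')['color']
cv2.imwrite('pics/c8.png',np.hstack([cv2.resize(w['color'],(512,384)),cv2.resize(s[170:300,180:280],(295,384),interpolation=cv2.INTER_CUBIC)]))
"
```

```text
t 15.75 pos [ 0.4949 -0.179   0.2021] yaw 88.53 tilt -1.0 -> units [3.181 2.505 0.039] -0.147 F [-0.5 -0.1 -0.6] gap 0.06
```

View pics/c8.png

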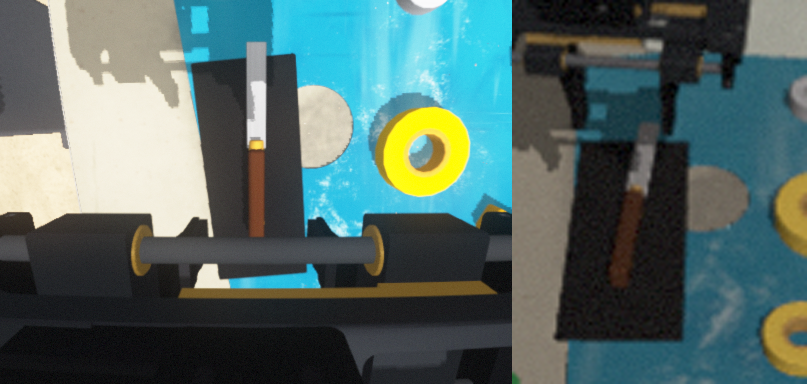

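The knife lies flat on its pad, with the handle around (257,190) and the blade at (256,90). Next is the spacer.

Request:
play_rows(
  rows=[
    [0.15, 0.3, 0, 0],
    [0.3, 0.7, 0, 0],
    [0.5, 1.1, 0, -0.05],
    [0.7, 1.5, 0, -0.1],
    [0.9, 1.9, 0, -0.15],
    [1.05, 2.2, 0, -0.15],
    [1.2, 2.5, 0, -0.15],
    [1.2, 2.5, 0, -0.15],
  ],
  jaw=75,
)

```text
time: 16.85
eef_pos: [0.6472, -0.1086, 0.1975]
tool_rot: [[-0.003, 1.0, -0.001], [1.0, 0.003, 0.002], [0.002, -0.001, -1.0]]
force: [0.3, 1.2, -0.7]
finger_gap: 0.0752
finger_force: 0.0
```

```bash
cat >> h.py <<'E'
def ringfit(f,mask,near=None):
    m=cv2.morphologyEx(mask.astype(np.uint8),cv2.MORPH_OPEN,np.ones((3,3)))
    out=[]
    for c in cv2.findContours(m,cv2.RETR_EXTERNAL,cv2.CHAIN_APPROX_NONE)[0]:
        if cv2.contourArea(c)>120: e=cv2.fitEllipse(c); out.append((np.round(e[0],1).tolist(),np.round(e[1],1).tolist(),int(cv2.contourArea(c))))
    return out
E
python3 -c "
from h import *
go(.65,.008,.0866,90)
w=shot('wrist','w9');t=shot('top','t9')
hsv=cv2.cvtColor(w['color'],cv2.COLOR_BGR2HSV)
print(proj(w,(.65,.008,.022)))
cv2.imwrite('pics/c9.png',w['color'])
"
```

```text
t 16.85 pos [ 0.6472 -0.1086  0.1975] yaw 90.16 tilt -1.0 -> units [1.94  0.054 1.852] 0.016 F [ 0.3  1.2 -0.7] gap 0.0752
[261.05496963  65.09183526]
```

View pics/c9.png

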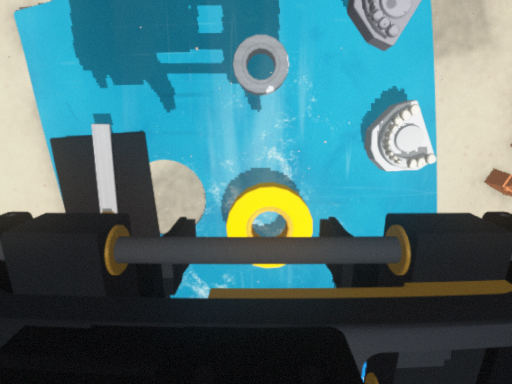

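The spacer's bore is at (261,65) in the wrist view, exactly where I predicted. Now I grasp it near its top.

Request:
play_rows(
  rows=[
    [0.2, 0.02, 0, 0],
    [0.5, 0.05, 0, 0],
    [0.9, 0.05, 0, 0],
    [1.3, 0.05, 0.1, 0],
    [1.6, 0.05, 0.3, 0],
    [1.85, 0.05, 0.6, 0],
    [1.95, 0.05, 1.0, 0],
    [1.95, 0.05, 1.2, 0],
  ],
  jaw=75,
)

```text
time: 17.95
eef_pos: [0.6481, 0.0067, 0.1245]
tool_rot: [[-0.001, 1.0, -0.003], [1.0, 0.001, 0.0], [0.0, -0.003, -1.0]]
force: [0.1, -0.2, 0.3]
finger_gap: 0.0751
finger_force: 0.0
```

```bash
python3 -c "
from h import *
go(.65,.009,.0866,90)"
```

```text
t 17.95 pos [0.6481 0.0067 0.1245] yaw 90.06 tilt -1.0 -> units [0.039 0.033 0.631] 0.006 F [ 0.1 -0.2  0.3] gap 0.0751
```

Request:
play_rows(
  rows=[
    [0, 0.02, 0.15, 0],
    [0, 0.02, 0.3, 0],
    [0, 0.02, 0.45, 0],
    [0, 0.02, 0.55, 0],
    [0, 0.02, 0.6, 0],
    [0, 0.02, 0.6, 0],
    [0, 0.02, 0.6, 0],
    [0, 0.02, 0.6, 0],
  ],
)

```text
time: 18.95
eef_pos: [0.6505, 0.0061, 0.0912]
tool_rot: [[-0.0, 1.0, 0.001], [1.0, 0.0, 0.0], [0.0, 0.001, -1.0]]
force: [-1.2, -0.2, 0.5]
finger_gap: 0.0751
finger_force: 0.0
```

```bash
python3 -c "
from h import *
go(.65,.009,.0866,90)"
```

```text
t 18.95 pos [0.6505 0.0061 0.0912] yaw 90.02 tilt -1.0 -> units [ 0.048 -0.009  0.077] 0.002 F [-1.2 -0.2  0.5] gap 0.0751
```

Request:
play_rows(
  rows=[
    [0.04, 0, 0.04, 0],
    [0.05, 0, 0.08, 0],
    [0.05, 0, 0.08, 0],
    [0.05, 0, 0.08, 0],
    [0.05, 0, 0.08, 0],
    [0.05, 0, 0.08, 0],
    [0.05, 0, 0.08, 0],
    [0.05, 0, 0.08, 0],
  ],
)

```text
time: 19.95
eef_pos: [0.6504, 0.009, 0.0861]
tool_rot: [[-0.0, 1.0, 0.0], [1.0, 0.0, 0.0], [0.0, 0.0, -1.0]]
force: [-0.1, 1.4, -0.7]
finger_gap: 0.0747
finger_force: 0.0
```

Request:
play_rows(
  rows=[
    [0, 0, 0, 0],
    [0, 0, 0, 0],
    [0, 0, 0, 0],
    [0, 0, 0, 0],
    [0, 0, 0, 0],
    [0, 0, 0, 0],
    [0, 0, 0, 0],
    [0, 0, 0, 0],
  ],
  jaw=0,
  squeeze=35,
)

```text
time: 20.95
eef_pos: [0.6503, 0.0091, 0.0861]
tool_rot: [[-0.0, 1.0, -0.0], [1.0, 0.0, 0.0], [0.0, -0.0, -1.0]]
force: [-0.3, 0.7, 0.8]
finger_gap: 0.0471
finger_force: 35.0
```

Request:
play_rows(
  rows=[
    [0, 0, -0.1, 0],
    [0, 0, -0.3, 0],
    [0, 0, -0.7, 0],
    [0, 0, -1.2, 0],
    [0, 0, -1.7, 0],
    [0, 0, -2.1, 0],
    [0, 0, -2.3, 0],
    [0, 0, -2.3, 0],
  ],
)

```text
time: 21.95
eef_pos: [0.6507, 0.0091, 0.225]
tool_rot: [[-0.0, 1.0, 0.002], [1.0, 0.0, -0.0], [-0.0, 0.002, -1.0]]
force: [-0.5, 0.9, -1.8]
finger_gap: 0.0475
finger_force: 35.0
```

```bash
python3 -c "
from h import *
go(.565,.168,.2,90)
w=shot('wrist','w10')
s=shot('side','s10')['color']
cv2.imwrite('pics/c10.png',np.hstack([cv2.resize(s[120:230,220:340],(436,400),interpolation=cv2.INTER_CUBIC),cv2.resize(w['color'][150:384,150:362],(362,400))]))
"
```

```text
t 21.95 pos [0.6507 0.0091 0.225 ] yaw 90.01 tilt -1.0 -> units [ 2.649 -1.428  0.414] 0.001 F [-0.5  0.9 -1.8] gap 0.0475
```

View pics/c10.png

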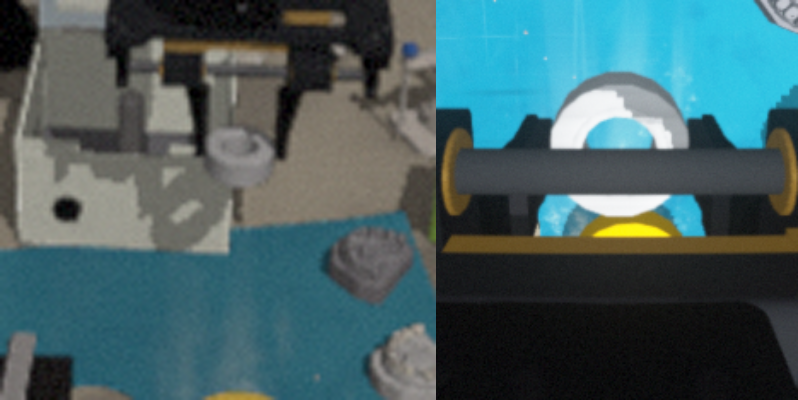

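The spacer is held level, with the far rim of its bore visible. That was my 13th picture, so I continue mostly by numbers. Next I measure the spindle top.

Run:
```python
from h import *
s=ld('s6');t=ld('t9')
print('side pred',proj(s,(.565,.168,.097)).round(1),proj(s,(.565,.168,.085)).round(1),'top pred',proj(t,(.565,.168,.097)).round(1),'radius px',(proj(t,(.576,.168,.09))-proj(t,(.565,.168,.09))).round(1))
np.set_printoptions(linewidth=200)
print('side cols 244..268'); print(cv2.cvtColor(s['color'],cv2.COLOR_BGR2GRAY)[138:156,244:268])
u,v=proj(t,(.565,.168,.097)).round().astype(int); print('top',u-12,v-12); print(cv2.cvtColor(t['color'],cv2.COLOR_BGR2GRAY)[v-12:v+13,u-12:u+13])
```

```text
side pred [256.  145.2] [255.9 148.6] top pred [160.6 194.6] radius px [-0.  -4.4]
side cols 244..268
[[110 130 145 152 149 148 150 151 153 152 152 148 149 150 151 151 151 152 153 153 151 154 152 152]
 [133 147 148 150 152 154 150 148 156 151 147 150 148 150 150 151 149 151 157 153 153 154 152 153]
 [146 151 148 147 150 150 151 153 154 154 153 150 149 149 150 153 151 152 154 151 152 152 155 155]
 [146 147 146 151 151 151 152 154 155 151 151 148 152 151 149 147 152 156 153 157 153 150 157 153]
 [152 149 148 149 151 154 150 149 151 151 151 152 153 147 150 151 153 151 152 152 154 151 153 155]
 [147 150 148 149 149 149 153 148 151 152 150 152 151 151 150 151 152 156 150 152 153 156 154 156]
 [146 151 146 150 147 150 153 149 151 150 147 140 135 144 152 153 153 152 155 153 156 155 153 156]
 [151 146 149 151 151 149 149 148 143 126 117 120 119 132 134 139 153 150 151 151 152 154 156 154]
 [148 150 149 150 155 152 148 145 131 103 104 119 135 132 120 132 151 155 151 152 152 154 155 154]
 [147 145 151 147 151 148 151 143 125 103 122 135 143 141 124 128 148 152 153 153 152 152 151 155]
 [154 14
[... 2672 characters left out ...]
  71  72  75  72  80  56  55  50  52  58  52  60  56  57  55  58  58  55  56  59]
 [ 73  69  70  68  74  75  72  72  72  75  63  57  51  52  57  49  53  55  53  55  52  53  56  53  44]
 [ 69  72  70  72  76  69  69  75  71  71  75  69  54  60  56  54  51  55  55  51  60  59  49  39  43]
 [ 72  71  72  70  68  79  69  69  70  77  73  74  73  61  52  47  56  54  58  54  49  53  42  46  63]
 [ 70  69  75  74  71  80  74  70  72  74  76  79  72  73  55  50  54  53  48  49  48  37  58  73  72]
 [ 75  76  72  72  70  70  73  74  73  73  68  77  70  73  76  74  64  62  59  47  66  78  80  68  75]
 [ 76  73  74  80  75  73  75  71  71  69  76  70  66  69  72  71  74  71  76  74  75  68  72  69  71]]
```

Request:
play_rows(
  rows=[
    [0, -0.1, -0.1, 0],
    [0.1, -0.3, -0.3, 0],
    [0.2, -0.6, -0.4, 0],
    [0.3, -0.9, -0.4, 0],
    [0.45, -1.2, -0.4, 0],
    [0.6, -1.4, -0.4, 0],
    [0.68, -1.43, -0.4, 0],
    [0.68, -1.43, -0.4, 0],
  ],
)

```text
time: 23.05
eef_pos: [0.5647, 0.0502, 0.2484]
tool_rot: [[-0.001, 1.0, 0.001], [1.0, 0.001, 0.0], [0.0, 0.001, -1.0]]
force: [0.0, -1.5, -1.2]
finger_gap: 0.0475
finger_force: 35.0
```

Request:
play_rows(
  rows=[
    [0, 0, 0, 0],
    [0, 0, 0, 0],
    [0, 0, 0, 0],
    [0, 0, 0, 0],
    [0, 0, 0, 0],
    [0, 0, 0, 0],
    [0, 0, 0, 0],
    [0, 0, 0, 0],
  ],
)

```text
time: 24.05
eef_pos: [0.5645, 0.0498, 0.2481]
tool_rot: [[-0.0, 1.0, -0.0], [1.0, 0.0, 0.0], [0.0, -0.0, -1.0]]
force: [0.9, 0.4, -0.2]
finger_gap: 0.0476
finger_force: 35.0
```

Run:
```python
from h import *
go(.565,.168,.25,90)
w=shot('wrist','w11'); u,v=proj(w,(.565,.168,.097)); print('pred top',u.round(1),v.round(1),'z.085',proj(w,(.565,.168,.085)).round(1),'+x10',proj(w,(.575,.168,.097)).round(1),'+y10',proj(w,(.565,.178,.097)).round(1))
np.set_printoptions(linewidth=250)
g=cv2.cvtColor(w['color'],cv2.COLOR_BGR2GRAY); u=int(u);v=int(v)
v0=max(0,v-24);print(v0,u-24); print(g[v0:v0+56:2,u-24:u+25:2])
```

```text
t 24.05 pos [0.5645 0.0498 0.2481] yaw 90.01 tilt -1.0 -> units [ 1.97   0.008 -0.032] 0.001 F [ 0.9  0.4 -0.2] gap 0.0476
pred top 257.9 56.7 z.085 [257.8  59.8] +x10 [270.4  56.7] +y10 [257.9  43.3]
32 233
[[103 104 103 105 104 104 103 107 105 103 106 110 106 103 137 166 168 170 167 166 169 166 167 166 168]
 [105 103 105 103 105 103 102 102 104 106 103 104 106 107 142 167 168 166 165 164 165 168 166 169 165]
 [105 104 104 102 106 102 104 101 105 105 104 107 103 132 170 167 168 164 166 164 168 167 168 162 165]
 [103 105 101 101 102 101 105  99 100 103 104 104 103 107 165 169 170 168 167 167 166 167 166 165 164]
 [104 103  97  99  99  98 100 100 100 105 103 100 102 104 163 168 168 168 166 166 165 168 162 164 165]
 [103 105 100 104 102  99 101  99 101 102 107 105 114 112 163 168 168 168 169 169 165 168 169 168 167]
 [103 104 102 106 101 103  98 102 105 114 122 129 127 129 131 136 163 168 172 168 171 168 166 169 167]
 [103 104 101 104 104 105 104 102 117 126 127 127 129 125 127 127 131 159 166 166 167 169 167 168 170]
 [115 116 104 103 106 101 102 118 122 124 129 131 134 132 127 126 13
[... 1292 characters left out ...]
 116 117 108  95  88  83  84  81  84  82  82  87 104 116 115 117 117 115 149 164]
 [156 155 115 117 119 116 116 113  99 113 111  94  98 100 121 140 122 118 116 115 118 118 118 148 165]
 [159 166 102 117 116 114 118 115 115 110 125 132 140 148 145 146 126 114 111 111 115 113 112 149 166]
 [124 162  82 115 116 117 115 114 116 112 124 129 138 141 143 133 116 117 113 120 118 116 102 154 167]
 [157 167 144 102 116 116 115 118 119 115 115 120 127 127 119 118 113 117 115 117 110 115 120 162 165]
 [162 165 161  98 118 117 114 116 115 115 117 111 114 113 118 113 113 112 114 114 113 104 149 161 161]
 [163 162 164 142  84 115 114 114 115 117 116 113 116 112 113 112 115 113 117 114 108 121 160 163 165]]
```

Run:
```python
from h import *
w=ld('w11'); g=cv2.cvtColor(w['color'],cv2.COLOR_BGR2GRAY)
z=.2481-.0861+.0222
for n,dy,zz in (('far outer top',.025,z),('far bore top',.013,z),('near bore top',-.013,z),('near outer top',-.025,z),('far outer bottom',.025,z-.02)):
    print(n,proj(w,(.5645,.0498+dy,zz)).round(1))
u=int(proj(w,(.5645,.05,z))[0]); print(u); print([(i,int(g[i,u])) for i in range(120,300,2)])
```

```text
far outer top [256.9 198.4]
far bore top [256.9 218.3]
near bore top [256.9 259.1]
near outer top [256.9 276.7]
far outer bottom [257.  190.2]
256
[(120, 103), (122, 102), (124, 103), (126, 100), (128, 103), (130, 104), (132, 104), (134, 102), (136, 101), (138, 104), (140, 107), (142, 105), (144, 104), (146, 103), (148, 136), (150, 138), (152, 141), (154, 142), (156, 188), (158, 252), (160, 246), (162, 152), (164, 151), (166, 155), (168, 154), (170, 152), (172, 155), (174, 152), (176, 158), (178, 157), (180, 161), (182, 160), (184, 156), (186, 157), (188, 158), (190, 161), (192, 129), (194, 119), (196, 122), (198, 124), (200, 170), (202, 170), (204, 171), (206, 211), (208, 245), (210, 245), (212, 244), (214, 244), (216, 247), (218, 217), (220, 154), (222, 151), (224, 148), (226, 154), (228, 147), (230, 145), (232, 150), (234, 146), (236, 130), (238, 70), (240, 74), (242, 76), (244, 75), (246, 80), (248, 76), (250, 81), (252, 82), (254, 83), (256, 81), (258, 82), (260, 77), (262, 77), (264, 202), (266, 242), (268, 246), (270, 244), (272, 243), (274, 246), (276, 225), (278, 194), (280, 189), (282, 188), (284, 187), (286, 190), (288, 133), (290, 88), (292, 89), (294, 87), (296, 90), (298, 59)]
```

Request:
play_rows(
  rows=[
    [0.1, 0.01, 0, 0],
    [0.4, 0.01, 0, 0],
    [0.8, 0.01, 0, 0],
    [1.2, 0.01, 0, 0],
    [1.6, 0.01, 0, 0],
    [1.85, 0.01, 0, 0],
    [2.0, 0.01, 0, 0],
    [2.0, 0.01, 0, 0],
  ],
)

```text
time: 25.1
eef_pos: [0.565, 0.1703, 0.248]
tool_rot: [[-0.001, 1.0, -0.0], [1.0, 0.001, 0.0], [0.0, -0.0, -1.0]]
force: [-0.3, -0.4, -0.7]
finger_gap: 0.0475
finger_force: 35.0
```

Request:
play_rows(
  rows=[
    [0, 0, 0.2, 0],
    [0, 0, 0.4, 0],
    [0, 0, 0.6, 0],
    [0, 0, 0.8, 0],
    [0, 0, 0.95, 0],
    [0, 0, 1.0, 0],
    [0, 0, 1.0, 0],
    [0, 0, 1.0, 0],
  ],
)

```text
time: 26.1
eef_pos: [0.5653, 0.17, 0.1886]
tool_rot: [[-0.0, 1.0, 0.001], [1.0, 0.0, 0.0], [0.0, 0.001, -1.0]]
force: [0.1, 0.3, 0.0]
finger_gap: 0.0474
finger_force: 35.0
```

Run:
```python
from h import *
go(.565,.1695,.1045,90)
```

```text
t 26.1 pos [0.5653 0.17   0.1886] yaw 90.02 tilt -1.0 -> units [-0.008 -0.007  1.401] 0.002 F [0.1 0.3 0. ] gap 0.0474
```

Request:
play_rows(
  rows=[
    [0, 0, 0.1, 0],
    [0, 0, 0.2, 0],
    [0, 0, 0.3, 0],
    [0, 0, 0.4, 0],
    [0, 0, 0.5, 0],
    [0, 0, 0.6, 0],
    [0, 0, 0.65, 0],
    [0, 0, 0.7, 0],
  ],
)

```text
time: 27.1
eef_pos: [0.5652, 0.1699, 0.146]
tool_rot: [[-0.0, 1.0, 0.0], [1.0, 0.0, 0.0], [0.0, 0.0, -1.0]]
force: [-0.2, -0.1, -0.8]
finger_gap: 0.0473
finger_force: 35.0
```

Request:
play_rows(
  rows=[
    [0, 0, 0.1, 0],
    [0, 0, 0.2, 0],
    [0, 0, 0.3, 0],
    [0, 0, 0.4, 0],
    [0, 0, 0.5, 0],
    [0, 0, 0.55, 0],
    [0, 0, 0.6, 0],
    [0, 0, 0.6, 0],
  ],
)

```text
time: 28.1
eef_pos: [0.565, 0.1698, 0.1099]
tool_rot: [[-0.0, 1.0, -0.0], [1.0, 0.0, -0.0], [-0.0, -0.0, -1.0]]
force: [-0.2, 0.3, -0.8]
finger_gap: 0.0475
finger_force: 35.0
```

Run:
```python
from h import *
go(.565,.1695,.1045,90)
```

```text
t 28.1 pos [0.565  0.1698 0.1099] yaw 90.01 tilt -1.0 -> units [-0.005 -0.001  0.091] 0.001 F [-0.2  0.3 -0.8] gap 0.0475
```

No contact, so it is threading freely. I go down the last 5–6 mm slowly.

Request:
play_rows(
  rows=[
    [0, 0, 0.02, 0],
    [0, 0, 0.04, 0],
    [0, 0, 0.06, 0],
    [0, 0, 0.08, 0],
    [0, 0, 0.09, 0],
    [0, 0, 0.095, 0],
    [0, 0, 0.1, 0],
    [0, 0, 0.1, 0],
  ],
)

```text
time: 29.1
eef_pos: [0.5651, 0.1699, 0.1041]
tool_rot: [[-0.0, 1.0, 0.0], [1.0, 0.0, 0.0], [0.0, 0.0, -1.0]]
force: [0.3, -0.9, -1.0]
finger_gap: 0.0472
finger_force: 35.0
```

Run:
```python
from h import *
go(.565,.1695,.1045,90)
```

```text
t 29.1 pos [0.5651 0.1699 0.1041] yaw 90.02 tilt -1.0 -> units [-0.006 -0.002 -0.006] 0.002 F [ 0.3 -0.9 -1. ] gap 0.0472
```

Request:
play_rows(
  rows=[
    [0, 0, 0.008, 0],
    [0, 0, 0.008, 0],
    [0, 0, 0.008, 0],
    [0, 0, 0.008, 0],
    [0, 0, 0.008, 0],
    [0, 0, 0.008, 0],
    [0, 0, 0.008, 0],
    [0, 0, 0.008, 0],
  ],
)

```text
time: 30.1
eef_pos: [0.5651, 0.1698, 0.1037]
tool_rot: [[-0.0, 1.0, 0.0], [1.0, 0.0, 0.0], [0.0, 0.0, -1.0]]
force: [-0.6, -0.6, 2.8]
finger_gap: 0.0476
finger_force: 35.0
```

Request:
play_rows(
  rows=[
    [0, 0, 0, 0],
    [0, 0, 0, 0],
    [0, 0, 0, 0],
    [0, 0, 0, 0],
    [0, 0, 0, 0],
    [0, 0, -0.1, 0],
    [0, 0, -0.3, 0],
    [0, 0, -0.6, 0],
  ],
  jaw=62,
)

```text
time: 31.1
eef_pos: [0.565, 0.1699, 0.1407]
tool_rot: [[-0.0, 1.0, -0.0], [1.0, 0.0, 0.0], [0.0, -0.0, -1.0]]
force: [1.4, 0.5, -0.8]
finger_gap: 0.0619
finger_force: 0.0
```

Request:
play_rows(
  rows=[
    [0, 0, -0.5, 0],
    [0, 0, -1.2, 0],
    [-0.4, 0, -1.9, 0],
    [-1.1, 0, -2.4, 0],
    [-1.8, 0, -2.4, 0],
    [-2.0, 0, -2.4, 0],
    [-2.0, 0, -2.4, 0],
    [-2.0, 0, -2.4, 0],
  ],
)

```text
time: 32.1
eef_pos: [0.565, 0.0516, 0.2839]
tool_rot: [[-0.002, 1.0, 0.0], [1.0, 0.002, 0.001], [0.001, 0.0, -1.0]]
force: [0.5, -0.2, -0.7]
finger_gap: 0.0622
finger_force: 0.0
```

Run:
```python
from h import *
go(.64,-.40,.25,90)
w=shot('wrist','w12'); np.set_printoptions(linewidth=250)
for n,X in dict(top=(.565,.169,.097),spacer_top=(.565,.169,.04),farrim=(.565,.194,.04),nearrim=(.565,.144,.04),L=(.54,.169,.04),R=(.59,.169,.04),sh_far=(.565,.192,.02)).items(): print(n,proj(w,X).round(1))
g=cv2.cvtColor(w['color'],cv2.COLOR_BGR2GRAY)
u,v=proj(w,(.565,.169,.04)).astype(int); v0=max(0,v-44); print(v0,u-44); print(g[v0:v0+80:3,u-44:u+45:3])
t=shot('top','t12');h=cv2.cvtColor(t['color'],cv2.COLOR_BGR2HSV)
for n,lo,hi in (('Y',18,35),('G',45,75)):
    print(n,ringfit(t,(h[...,0]>lo)&(h[...,0]<hi)&(h[...,1]>110)&(h[...,2]>50)))
print('Y pred',proj(t,(.64,-.278,.018)),'G pred',proj(t,(.539,-.395,.018)))
```

```text
t 32.1 pos [0.565  0.0516 0.2839] yaw 90.14 tilt -1.0 -> units [-7.531  1.233  0.558] 0.014 F [ 0.5 -0.2 -0.7] gap 0.0622
top [257.6  66.4]
spacer_top [257.6  76. ]
farrim [257.7  52.1]
nearrim [257.5  99.2]
L [235.1  75.9]
R [280.1  76.1]
sh_far [257.7  57.9]
31 213
[[ 96  94 101  96  98  94  97  98  99 100  98  97  98 159 159 158 157 158 159 160 158 156 158 155 157 157 160 158 141 100]
 [103 100 101 100  96  99  97  96  99  97 101  95 100 162 162 164 158 161 157 159 157 161 158 157 156 160 154 157 151  98]
 [ 99  98  98  98  96  99 100  99  97  98  99 100 111 156 161 162 162 161 162 161 155 159 157 157 155 157 155 154 108  96]
 [107  99  98  99 102  97  99  96  99  99 100  99 100 101 106 158 160 161 156 158 160 156 155 159 162 161 160 155 149  99]
 [161 103  98  98  96  96  97  98  99  97  96  98  97  99 100 101 149 157 157 157 158 157 157 160 159 156 158 156 151  93]
 [162 147  99 100  97  97  97  99 100 101 101  98 100  98 101  99 101 131 152 156 158 155 157 153 155 157 156 155 116  96]
 [161 157  98  95 100  98 102  98 102 100  98  95 102  97  95  97  98  99 153 157 156 158 156 
[... 2087 characters left out ...]
 97  97  95  94  96  99  94  98]
 [102  96  96  98  95  99  97  96  94  97  97  99  95  96 100 101  97  95  97  98 100  98  98  95  95  96  96  94  98  97]
 [ 98  98  95 100  99  98  97  96  93  96  96  97  97  97  95  98  97  98  95  96  98  95  95  96  93  97  94  95  95  93]
 [ 99  98  99  95  97  98  96  99  98  98  95  95  95 100  96 101  99  97  95  94  96  95  94  96  94  93  95  95  98  95]]
Y [([328.9, 165.7], [21.4, 22.1], 367), ([281.1, 160.0], [30.5, 30.7], 734), ([444.4, 139.7], [10.1, 25.0], 181), ([310.7, 120.5], [10.3, 23.0], 170)]
G [([355.2, 249.5], [15.4, 16.2], 192), ([372.7, 202.0], [20.8, 21.6], 350)]
Y pred [329.75194129 166.09555506] G pred [373.44987093 201.9713336 ]
```

The spacer is seated: there was a 2.8 N contact at the shoulder, and its rim is where I predicted. The wheels haven't moved. I check clearance to the blue device before taking the yellow wheel.

Run:
```python
from h import *
t=ld('top0');s=ld('side0');k=.64
print('dev corner',tri((t,521*k,205*k),(s,500*k,445*k)))
print('jar top',tri((t,576*k,211*k),(s,495*k,490*k)))
print('eraser',tri((t,487*k,190*k),(s,520*k,422*k)))
t=ld('t12'); print('Y',atz(t,328.9,165.7,.015).round(3),'G',atz(t,372.7,202,.015).round(3))
go(.641,-.39,.25,90)
```

```text
dev corner (array([ 0.73361952, -0.28906764,  0.03024064]), [0.6, 0.6])
jar top (array([ 0.71867516, -0.37977419,  0.04927943]), [0.5, 0.5])
eraser (array([ 0.76644949, -0.23266995,  0.01651673]), [1.2, 1.2])
Y [ 0.642 -0.276  0.015] G [ 0.539 -0.394  0.015]
t 32.2 pos [0.565  0.0516 0.2836] yaw 90.15 tilt -1.0 -> units [-7.363  1.248  0.555] 0.015 F [-0.1  0.3  0. ] gap 0.0617
```

Request:
play_rows(
  rows=[
    [-0.3, 0.1, 0, 0],
    [-1.0, 0.2, 0, 0],
    [-1.9, 0.35, 0, 0],
    [-2.8, 0.5, 0, 0],
    [-3.7, 0.65, 0, 0],
    [-4.6, 0.8, 0.1, 0],
    [-5.5, 0.95, 0.2, 0],
    [-6.3, 1.1, 0.2, 0],
  ],
  jaw=82,
)

```text
time: 33.2
eef_pos: [0.6306, -0.3317, 0.2705]
tool_rot: [[0.001, 1.0, -0.002], [1.0, -0.001, -0.0], [-0.0, -0.002, -1.0]]
force: [1.0, 0.2, -0.2]
finger_gap: 0.0819
finger_force: 0.0
```

Request:
play_rows(
  rows=[
    [-0.4, 0.1, 0.1, 0],
    [-0.7, 0.15, 0.1, 0],
    [-0.95, 0.18, 0.1, 0],
    [-1.06, 0.18, 0.1, 0],
    [-1.06, 0.18, 0.1, 0],
    [-1.06, 0.18, 0.1, 0],
    [-1.06, 0.18, 0.1, 0],
    [-1.06, 0.18, 0.1, 0],
  ],
)

```text
time: 34.2
eef_pos: [0.6422, -0.3913, 0.2658]
tool_rot: [[-0.001, 1.0, 0.0], [1.0, 0.001, 0.0], [0.0, 0.0, -1.0]]
force: [-0.1, -0.5, -1.1]
finger_gap: 0.0819
finger_force: 0.0
```

```bash
cat >> h.py <<'E'
def wheel(name,lo,hi,z=.0182):
    w=shot('wrist',name);h=cv2.cvtColor(w['color'],cv2.COLOR_BGR2HSV)
    m=((h[...,0]>lo)&(h[...,0]<hi)&(h[...,1]>110)&(h[...,2]>50)).astype(np.uint8)
    cs,hi_=cv2.findContours(m,cv2.RETR_CCOMP,cv2.CHAIN_APPROX_NONE)
    for c,q in zip(cs,hi_[0]):
        if cv2.contourArea(c)>150:
            P=np.array([atz(w,u,v,z)[:2] for u,v in c[:,0]]); (cx,cy),r=cv2.minEnclosingCircle((P*1000).astype(np.float32))
            x,y,ww,hh=cv2.boundingRect(c); print('hole' if q[3]>=0 else 'outer','px',(x,y,ww,hh),'world mm',round(cx,1),round(cy,1),'r',round(r,1),'bbox mid',(1000*(P.min(0)+P.max(0))/2).round(1))
E
python3 - <<'E'
from h import *
go(.642,-.276,.25,130)
wheel('w13',18,35)
E
```

```text
t 34.2 pos [ 0.6422 -0.3913  0.2658] yaw 90.04 tilt -1.0 -> units [ 1.922e+00 -1.000e-03  2.630e-01] -3.996 F [-0.1 -0.5 -1.1] gap 0.0819
outer px (222, 279, 290, 20) world mm 799.9 -553.9 r 205.7 bbox mid [ 799.9 -545.7]
outer px (397, 225, 26, 50) world mm 843.7 -487.5 r 36.9 bbox mid [ 843.  -486.8]
outer px (92, 225, 27, 50) world mm 440.8 -487.6 r 37.9 bbox mid [ 441.4 -487.6]
outer px (160, 168, 27, 27) world mm 539.4 -394.1 r 16.7 bbox mid [ 539.2 -394.5]
hole px (165, 169, 21, 22) world mm 541.8 -392.6 r 13.5 bbox mid [ 541.6 -392.6]
outer px (58, 128, 20, 21) world mm 413.5 -341.5 r 12.5 bbox mid [ 413.4 -341.4]
outer px (230, 50, 54, 57) world mm 641.2 -276.0 r 30.9 bbox mid [ 641.2 -276.3]
hole px (245, 66, 24, 26) world mm 641.3 -276.7 r 13.7 bbox mid [ 641.2 -276.4]
outer px (342, 10, 56, 52) world mm 767.4 -230.7 r 32.4 bbox mid [ 766.6 -229.9]
```

Request:
play_rows(
  rows=[
    [0.2, 0, 0, -0.4],
    [0.5, -0.01, 0, -1.0],
    [0.9, -0.01, 0, -1.8],
    [1.3, -0.01, 0, -2.6],
    [1.65, -0.01, 0.1, -3.3],
    [1.85, -0.01, 0.4, -3.8],
    [1.92, -0.01, 0.9, -4.0],
    [1.92, -0.01, 1.4, -4.0],
  ],
)

```text
time: 35.25
eef_pos: [0.6416, -0.2759, 0.1811]
tool_rot: [[-0.644, 0.765, 0.001], [0.765, 0.644, -0.0], [-0.001, 0.0, -1.0]]
force: [-0.2, -0.0, -0.2]
finger_gap: 0.0819
finger_force: 0.0
```

Request:
play_rows(
  rows=[
    [0, 0, 0.2, 0],
    [0, 0, 0.4, 0],
    [0, 0, 0.6, 0],
    [0, 0, 0.8, 0],
    [0, 0, 1.0, 0],
    [0, 0, 1.1, 0],
    [0, 0, 1.1, 0],
    [0, 0, 1.1, 0],
  ],
)

```text
time: 36.25
eef_pos: [0.6417, -0.2766, 0.1161]
tool_rot: [[-0.643, 0.766, 0.001], [0.766, 0.643, -0.0], [-0.001, 0.0, -1.0]]
force: [0.1, 0.1, 0.3]
finger_gap: 0.0818
finger_force: 0.0
```

Run:
```python
from h import *
go(.6413,-.2763,.0775,130)
```

```text
t 36.25 pos [ 0.6417 -0.2766  0.1161] yaw 130.01 tilt -1.0 -> units [ 0.009 -0.002  0.643] 0.001 F [0.1 0.1 0.3] gap 0.0818
```

Request:
play_rows(
  rows=[
    [0.01, 0, 0.15, 0],
    [0.01, 0, 0.3, 0],
    [0.01, 0, 0.45, 0],
    [0.01, 0, 0.55, 0],
    [0.01, 0, 0.62, 0],
    [0.01, 0, 0.64, 0],
    [0.01, 0, 0.64, 0],
    [0.01, 0, 0.64, 0],
  ],
)

```text
time: 37.25
eef_pos: [0.6412, -0.2761, 0.0775]
tool_rot: [[-0.643, 0.766, 0.0], [0.766, 0.643, -0.0], [-0.0, 0.0, -1.0]]
force: [-0.1, -0.1, 0.2]
finger_gap: 0.082
finger_force: 0.0
```

Request:
play_rows(
  rows=[
    [0, 0, 0, 0],
    [0, 0, 0, 0],
    [0, 0, 0, 0],
    [0, 0, 0, 0],
    [0, 0, 0, 0],
    [0, 0, 0, 0],
    [0, 0, 0, 0],
    [0, 0, 0, 0],
  ],
  jaw=0,
)

```text
time: 38.25
eef_pos: [0.641, -0.2761, 0.0772]
tool_rot: [[-0.643, 0.766, 0.0], [0.766, 0.643, -0.0], [-0.0, 0.0, -1.0]]
force: [-0.9, -0.8, 0.5]
finger_gap: 0.0602
finger_force: 34.6
```

Run:
```python
from h import *
go(.6413,-.2763,.26,90)
```

```text
t 38.25 pos [ 0.641  -0.2761  0.0772] yaw 130.01 tilt -1.0 -> units [-5.000e-03  1.000e-03 -3.046e+00] 4.001 F [-0.9 -0.8  0.5] gap 0.0602
```

Request:
play_rows(
  rows=[
    [0, 0, -0.1, 0],
    [0, 0, -0.3, 0],
    [0, 0, -0.7, 0],
    [0, 0, -1.2, 0],
    [0, 0, -1.8, 0.5],
    [0, 0, -2.4, 1.4],
    [0, 0, -2.9, 2.3],
    [0, 0, -3.05, 3.2],
  ],
)

```text
time: 39.25
eef_pos: [0.6419, -0.276, 0.2641]
tool_rot: [[-0.135, 0.991, 0.004], [0.991, 0.135, -0.001], [-0.002, 0.004, -1.0]]
force: [-0.3, 0.7, -0.7]
finger_gap: 0.0604
finger_force: 34.6
```

Request:
play_rows(
  rows=[
    [0, 0, 0, 0.6],
    [0, 0, 0, 0.8],
    [0, 0, 0, 0.8],
    [0, 0, 0, 0.8],
    [0, 0, 0, 0.8],
    [0, 0, 0, 0.8],
    [0, 0, 0, 0.8],
    [0, 0, 0, 0.8],
  ],
)

```text
time: 40.25
eef_pos: [0.641, -0.2761, 0.2602]
tool_rot: [[-0.0, 1.0, -0.0], [1.0, 0.0, 0.0], [0.0, -0.0, -1.0]]
force: [-1.2, -0.1, -1.3]
finger_gap: 0.0602
finger_force: 34.6
```

Run:
```python
from h import *
go(.565,.06,.26,90)
```

```text
t 40.25 pos [ 0.641  -0.2761  0.2602] yaw 90.02 tilt -1.0 -> units [ 5.602e+00 -1.265e+00  3.000e-03] 0.002 F [-1.2 -0.1 -1.3] gap 0.0602
```

Request:
play_rows(
  rows=[
    [0.3, -0.1, 0, 0],
    [0.9, -0.2, 0, 0],
    [1.7, -0.4, 0, 0],
    [2.5, -0.6, 0, 0],
    [3.3, -0.8, 0, 0],
    [4.1, -0.95, 0, 0],
    [4.9, -1.1, 0, 0],
    [5.4, -1.25, 0, 0],
  ],
)

```text
time: 41.25
eef_pos: [0.5644, 0.0519, 0.2605]
tool_rot: [[-0.004, 1.0, 0.0], [1.0, 0.004, 0.0], [0.0, 0.0, -1.0]]
force: [0.3, -0.8, -0.5]
finger_gap: 0.0605
finger_force: 34.6
```

Request:
play_rows(
  rows=[
    [0.1, -0.01, 0, 0],
    [0.2, -0.01, 0, 0],
    [0.2, -0.01, 0, 0],
    [0.2, -0.01, 0, 0],
    [0.2, -0.01, 0, 0],
    [0.2, -0.01, 0, 0],
    [0.2, -0.01, 0, 0],
    [0.2, -0.01, 0, 0],
  ],
)

```text
time: 42.25
eef_pos: [0.5654, 0.0599, 0.2602]
tool_rot: [[-0.0, 1.0, 0.0], [1.0, 0.0, 0.0], [0.0, 0.0, -1.0]]
force: [0.1, 0.1, -1.4]
finger_gap: 0.0602
finger_force: 34.6
```

```bash
cat >> h.py <<'E'
def inhand(name,lo,hi,off=.0182):
    s=status.observe(); p=s['eef_pos']; w=shot('wrist',name);h=cv2.cvtColor(w['color'],cv2.COLOR_BGR2HSV)
    g=cv2.cvtColor(w['color'],cv2.COLOR_BGR2GRAY)
    zt=p[2]-.0775+off; print('TCP',np.round(p,4),'pred: far top',[proj(w,(p[0],p[1]+d,zt)).round(1).tolist() for d in (.031,.013,-.013,-.031)],'L/R',[proj(w,(p[0]+d,p[1],zt)).round(1).tolist() for d in (-.031,.031)],'spindle',proj(w,(.565,.169,.097)).round(1))
    m=((h[...,0]>lo)&(h[...,0]<hi)&(h[...,1]>110)&(h[...,2]>50)); c=int(proj(w,(p[0],p[1],zt))[0])
    col=m[:,c-1:c+2].sum(1)>=2; d=np.flatnonzero(np.diff(col.astype(int)))+.5; print('mask transitions in column',c,d)
    x0=c-45; u,v=proj(w,(.565,.169,.097)).astype(int); np.set_printoptions(linewidth=200); print(u-16,v-16); print(g[max(v-16,0):v+17:2,u-16:u+17:2])
E
python3 - <<'E'
from h import *
inhand('w14',18,35)
go(.565,.1695,.25,90)
E
```

```text
TCP [0.5654 0.0599 0.2602] pred: far top [[257.0, 190.0], [257.0, 221.0], [257.0, 262.7], [256.9, 289.5]] L/R [[203.3, 242.1], [310.7, 242.2]] spindle [256.9  71.2]
mask transitions in column 256 [185.5 220.5 263.5 297.5]
240 55
[[ 98  92  97  95  96 106 134 138 136 135 134 132 107 100 121 155 156]
 [ 98  96  99 119 151 162 167 169 166 169 170 167 161 142 147 153 159]
 [ 97 105 148 168 173 170 162 147 135 141 155 166 172 176 238 202 156]
 [105 147 168 168 158 130 117 120 123 125 124 124 153 171 231 240 213]
 [153 165 166 161 133 115 120 122 121 120 119 119 126 160 217 239 239]
 [162 158 156 127 113 120 122 127 135 133 120 123 121 121 206 236 237]
 [165 164 158 122 117 119 130 140 138 140 139 122 119 120 198 239 239]
 [171 168 145 112 116 121 140 139 141 141 141 125 118 119 169 237 242]
 [170 165 142 112 111 119 140 137 138 143 143 134 118 121 136 235 242]
 [169 154 133 111 110 110 136 137 142 148 142 130 116 118 132 237 237]
 [165 159 151 111 109 108 112 140 141 143 133 116 117 115 133 239 237]
 [160 160 143 111 109 103 103 113 121 113 111 109 108 111 110 234 233]
 [160 164 138  96 105 102 105 105 106 106 109 108 112 109  93 213 238]
 [163 161 147  78  90 105 106 104 107 106 109 110 108  89  86 219 238]
 [168 157 187  81  82  94 105 107 106 106 103 101  99 111 100 234 236]
 [168 163 234 128  81  78  78  87  98 104 111 123 135  99 139 238 235]
 [169 164 201 201  83  91  98 106 107 133 138 139 123 100 216 239 237]]
t 42.3 pos [0.5654 0.0599 0.2602] yaw 90.02 tilt -1.0 -> units [ 1.827 -0.005  0.171] 0.002 F [ 0.  -0.2 -0.5] gap 0.0602
```

Request:
play_rows(
  rows=[
    [0.1, -0.01, 0, 0],
    [0.4, -0.01, 0, 0],
    [0.8, -0.01, 0, 0],
    [1.2, -0.01, 0.1, 0],
    [1.5, -0.01, 0.3, 0],
    [1.75, -0.01, 0.5, 0],
    [1.83, -0.01, 0.6, 0],
    [1.83, -0.01, 0.65, 0],
  ],
)

```text
time: 43.3
eef_pos: [0.5646, 0.1698, 0.2208]
tool_rot: [[-0.001, 1.0, -0.001], [1.0, 0.001, -0.0], [-0.0, -0.001, -1.0]]
force: [-0.6, 0.1, -0.5]
finger_gap: 0.0607
finger_force: 34.6
```

Request:
play_rows(
  rows=[
    [0, 0, 0.1, 0],
    [0, 0, 0.2, 0],
    [0, 0, 0.3, 0],
    [0, 0, 0.4, 0],
    [0, 0, 0.5, 0],
    [0, 0, 0.6, 0],
    [0, 0, 0.7, 0],
    [0, 0, 0.8, 0],
  ],
)

```text
time: 44.3
eef_pos: [0.5647, 0.1697, 0.1728]
tool_rot: [[-0.0, 1.0, -0.0], [1.0, 0.0, 0.0], [0.0, -0.0, -1.0]]
force: [-0.2, 0.1, -1.5]
finger_gap: 0.0606
finger_force: 34.6
```

Request:
play_rows(
  rows=[
    [0, 0, 0.1, 0],
    [0, 0, 0.2, 0],
    [0, 0, 0.3, 0],
    [0, 0, 0.4, 0],
    [0, 0, 0.5, 0],
    [0, 0, 0.6, 0],
    [0, 0, 0.65, 0],
    [0, 0, 0.7, 0],
  ],
)

```text
time: 45.3
eef_pos: [0.5648, 0.1697, 0.1311]
tool_rot: [[-0.0, 1.0, 0.0], [1.0, 0.0, 0.0], [0.0, 0.0, -1.0]]
force: [0.5, 0.4, -0.8]
finger_gap: 0.0607
finger_force: 34.6
```

Run:
```python
from h import *
go(.565,.1695,.115,90)
```

```text
t 45.3 pos [0.5648 0.1697 0.1311] yaw 90.02 tilt -1.0 -> units [-0.004  0.004  0.268] 0.002 F [ 0.5  0.4 -0.8] gap 0.0607
```

Request:
play_rows(
  rows=[
    [0, 0, 0.06, 0],
    [0, 0, 0.12, 0],
    [0, 0, 0.17, 0],
    [0, 0, 0.21, 0],
    [0, 0, 0.23, 0],
    [0, 0, 0.25, 0],
    [0, 0, 0.26, 0],
    [0, 0, 0.26, 0],
  ],
)

```text
time: 46.3
eef_pos: [0.5647, 0.1697, 0.1156]
tool_rot: [[-0.0, 1.0, -0.0], [1.0, 0.0, 0.0], [0.0, -0.0, -1.0]]
force: [-0.4, 0.8, -0.2]
finger_gap: 0.0605
finger_force: 34.6
```

Request:
play_rows(
  rows=[
    [0, 0, 0.01, 0],
    [0, 0, 0.015, 0],
    [0, 0, 0.015, 0],
    [0, 0, 0.015, 0],
    [0, 0, 0.015, 0],
    [0, 0, 0.015, 0],
    [0, 0, 0.015, 0],
    [0, 0, 0.015, 0],
  ],
)

```text
time: 47.3
eef_pos: [0.5647, 0.1697, 0.1147]
tool_rot: [[-0.0, 1.0, -0.0], [1.0, 0.0, 0.0], [0.0, -0.0, -1.0]]
force: [-0.1, -0.8, -0.4]
finger_gap: 0.0602
finger_force: 34.6
```

Request:
play_rows(
  rows=[
    [0, 0, 0.01, 0],
    [0, 0, 0.01, 0],
    [0, 0, 0.01, 0],
    [0, 0, 0.01, 0],
    [0, 0, 0.01, 0],
    [0, 0, 0.01, 0],
    [0, 0, 0.01, 0],
    [0, 0, 0.01, 0],
  ],
)

```text
time: 48.3
eef_pos: [0.5648, 0.1698, 0.1142]
tool_rot: [[-0.0, 1.0, 0.0], [1.0, 0.0, 0.0], [0.0, 0.0, -1.0]]
force: [0.3, 0.3, 3.0]
finger_gap: 0.0604
finger_force: 34.6
```

Request:
play_rows(
  rows=[
    [0, 0, 0, 0],
    [0, 0, 0, 0],
    [0, 0, 0, 0],
    [0, 0, 0, 0],
    [0, 0, 0, 0],
    [0, 0, -0.1, 0],
    [0, 0, -0.3, 0],
    [0, 0, -0.6, 0],
  ],
  jaw=78,
)

```text
time: 49.3
eef_pos: [0.5646, 0.1697, 0.1512]
tool_rot: [[-0.0, 1.0, -0.0], [1.0, 0.0, 0.0], [0.0, -0.0, -1.0]]
force: [-0.4, -0.6, 0.8]
finger_gap: 0.0782
finger_force: 0.0
```

Request:
play_rows(
  rows=[
    [0, 0, -0.5, 0],
    [0, 0, -1.2, 0],
    [-0.4, 0, -1.9, 0],
    [-1.1, 0, -2.2, 0],
    [-1.8, 0, -2.2, 0],
    [-2.0, 0, -2.2, 0],
    [-2.0, 0, -2.2, 0],
    [-2.0, 0, -2.2, 0],
  ],
)

```text
time: 50.3
eef_pos: [0.5646, 0.0515, 0.2825]
tool_rot: [[-0.002, 1.0, 0.0], [1.0, 0.002, 0.001], [0.001, 0.0, -1.0]]
force: [-0.0, 0.2, 0.9]
finger_gap: 0.0778
finger_force: 0.0
```

Run:
```python
from h import *
go(.54,-.51,.26,90)
wheel('w15',18,35,.056)
w=ld('w15'); print('pred outer rows',[proj(w,(.565,.169+d,.056)).round(1).tolist() for d in (.031,.013,-.013,-.031)])
t=shot('top','t15');h=cv2.cvtColor(t['color'],cv2.COLOR_BGR2HSV)
print('G',ringfit(t,(h[...,0]>45)&(h[...,0]<75)&(h[...,1]>110)&(h[...,2]>50)))
```

```text
t 50.3 pos [0.5646 0.0515 0.2825] yaw 90.13 tilt -1.0 -> units [-9.357 -0.432  0.367] 0.013 F [-0.   0.2  0.9] gap 0.0778
outer px (215, 278, 297, 21) world mm 708.4 -95.6 r 197.3 bbox mid [708.4 -85.4]
outer px (391, 226, 25, 49) world mm 744.2 -33.9 r 34.2 bbox mid [744.9 -33.9]
outer px (99, 225, 26, 50) world mm 384.3 -34.5 r 35.2 bbox mid [384.9 -34.5]
outer px (82, 59, 76, 75) world mm 414.8 146.5 r 42.0 bbox mid [414.8 146.1]
hole px (107, 83, 26, 30) world mm 415.5 145.6 r 15.8 bbox mid [414.8 145.2]
outer px (228, 42, 59, 62) world mm 564.8 169.2 r 31.4 bbox mid [564.1 169.3]
hole px (244, 54, 27, 33) world mm 564.3 172.0 r 16.2 bbox mid [564.1 172.1]
pred outer rows [[258.0, 41.8], [257.9, 60.2], [257.9, 86.2], [257.8, 103.7]]
G [([372.8, 201.9], [20.8, 21.4], 347)]
```

The yellow wheel is seated at (.565,.169), with its outline where I predicted for a top height of 56 mm. Next is the green wheel.

Request:
play_rows(
  rows=[
    [-0.4, 0, 0, 0],
    [-1.2, -0.05, 0, 0],
    [-2.1, -0.1, 0, 0],
    [-3.0, -0.15, 0, 0],
    [-3.9, -0.2, 0, 0],
    [-4.8, -0.25, 0, 0],
    [-5.7, -0.3, 0.1, 0],
    [-6.6, -0.35, 0.2, 0],
  ],
  jaw=82,
)

```text
time: 51.4
eef_pos: [0.5444, -0.3469, 0.2699]
tool_rot: [[-0.002, 1.0, 0.0], [1.0, 0.002, 0.0], [0.0, 0.0, -1.0]]
force: [0.9, -0.5, -0.4]
finger_gap: 0.0818
finger_force: 0.0
```

Request:
play_rows(
  rows=[
    [-0.8, -0.05, 0.1, 0],
    [-1.6, -0.07, 0.1, 0],
    [-2.3, -0.07, 0.1, 0],
    [-2.7, -0.07, 0.1, 0],
    [-2.75, -0.07, 0.1, 0],
    [-2.75, -0.07, 0.1, 0],
    [-2.75, -0.07, 0.1, 0],
    [-2.75, -0.07, 0.1, 0],
  ],
)

```text
time: 52.4
eef_pos: [0.5402, -0.5103, 0.2645]
tool_rot: [[-0.002, 1.0, 0.0], [1.0, 0.002, 0.0], [0.0, 0.0, -1.0]]
force: [0.9, -0.7, -0.2]
finger_gap: 0.082
finger_force: 0.0
```

Run:
```python
from h import *
go(.54,-.393,.0775,90)
wheel('w16',45,80)
```

```text
t 52.4 pos [ 0.5402 -0.5103  0.2645] yaw 90.09 tilt -1.0 -> units [ 1.954e+00 -2.000e-03  3.117e+00] 0.009 F [ 0.9 -0.7 -0.2] gap 0.082
outer px (230, 49, 54, 57) world mm 539.5 -394.1 r 30.7 bbox mid [ 539.2 -394.3]
hole px (241, 60, 33, 34) world mm 539.6 -393.7 r 18.2 bbox mid [ 539.8 -393.5]
outer px (121, 8, 44, 46) world mm 413.4 -345.2 r 24.7 bbox mid [ 413.6 -344.2]
hole px (129, 17, 25, 27) world mm 412.2 -343.4 r 14.1 bbox mid [ 412.1 -343.5]
```

Green is at (.5395,-.394) with r = 30.7 mm, which is the right size. Going down to grasp it.

Request:
play_rows(
  rows=[
    [0.2, -0.01, 0, 0],
    [0.5, -0.01, 0, 0],
    [0.9, -0.01, 0, 0],
    [1.3, -0.01, 0.1, 0],
    [1.65, -0.01, 0.3, 0],
    [1.87, -0.01, 0.7, 0],
    [1.94, -0.01, 1.2, 0],
    [1.94, -0.01, 1.7, 0],
  ],
)

```text
time: 53.45
eef_pos: [0.5393, -0.3933, 0.1618]
tool_rot: [[-0.002, 1.0, 0.001], [1.0, 0.002, -0.0], [-0.0, 0.001, -1.0]]
force: [-0.2, 0.7, 0.2]
finger_gap: 0.082
finger_force: 0.0
```

Request:
play_rows(
  rows=[
    [0, 0, 0.2, 0],
    [0, 0, 0.4, 0],
    [0, 0, 0.6, 0],
    [0, 0, 0.8, 0],
    [0, 0, 1.0, 0],
    [0, 0, 1.1, 0],
    [0, 0, 1.1, 0],
    [0, 0, 1.1, 0],
  ],
)

```text
time: 54.45
eef_pos: [0.5393, -0.3951, 0.0965]
tool_rot: [[-0.0, 1.0, 0.001], [1.0, 0.0, -0.0], [-0.0, 0.001, -1.0]]
force: [0.5, -0.1, 0.6]
finger_gap: 0.082
finger_force: 0.0
```

Run:
```python
from h import *
go(.5395,-.394,.0775,90)
```

```text
t 54.45 pos [ 0.5393 -0.3951  0.0965] yaw 90.02 tilt -1.0 -> units [0.018 0.003 0.317] 0.002 F [ 0.5 -0.1  0.6] gap 0.082
```

Request:
play_rows(
  rows=[
    [0.02, 0, 0.1, 0],
    [0.02, 0, 0.2, 0],
    [0.02, 0, 0.28, 0],
    [0.02, 0, 0.32, 0],
    [0.02, 0, 0.32, 0],
    [0.02, 0, 0.32, 0],
    [0.02, 0, 0.32, 0],
    [0.02, 0, 0.32, 0],
  ],
)

```text
time: 55.45
eef_pos: [0.5391, -0.3937, 0.0771]
tool_rot: [[-0.0, 1.0, 0.0], [1.0, 0.0, -0.0], [-0.0, 0.0, -1.0]]
force: [0.0, 0.8, -0.2]
finger_gap: 0.0822
finger_force: 0.0
```

Request:
play_rows(
  rows=[
    [0, 0, 0, 0],
    [0, 0, 0, 0],
    [0, 0, 0, 0],
    [0, 0, 0, 0],
    [0, 0, 0, 0],
    [0, 0, 0, 0],
    [0, 0, 0, 0],
    [0, 0, 0, 0],
  ],
  jaw=0,
)

```text
time: 56.45
eef_pos: [0.5391, -0.3937, 0.0769]
tool_rot: [[-0.0, 1.0, 0.0], [1.0, 0.0, 0.0], [0.0, 0.0, -1.0]]
force: [0.3, 0.3, -0.1]
finger_gap: 0.0598
finger_force: 35.0
```

Request:
play_rows(
  rows=[
    [0, 0, -0.1, 0],
    [0, 0, -0.3, 0],
    [0, 0, -0.7, 0],
    [0, 0, -1.2, 0],
    [0, 0, -1.8, 0],
    [0, 0, -2.4, 0],
    [0, 0, -2.9, 0],
    [0, 0, -3.05, 0],
  ],
)

```text
time: 57.45
eef_pos: [0.5397, -0.3941, 0.263]
tool_rot: [[-0.0, 1.0, 0.003], [1.0, 0.0, -0.002], [-0.002, 0.003, -1.0]]
force: [0.3, -0.1, -0.6]
finger_gap: 0.06
finger_force: 35.0
```

Run:
```python
from h import *
go(.565,.06,.26,90)
```

```text
t 57.45 pos [ 0.5397 -0.3941  0.263 ] yaw 90.01 tilt -1.0 -> units [7.568 0.422 0.033] 0.001 F [ 0.3 -0.1 -0.6] gap 0.06
```

Request:
play_rows(
  rows=[
    [0.3, 0.02, 0, 0],
    [1.0, 0.06, 0, 0],
    [1.8, 0.1, 0, 0],
    [2.7, 0.15, 0, 0],
    [3.6, 0.2, 0, 0],
    [4.5, 0.25, 0, 0],
    [5.4, 0.3, 0, 0],
    [6.3, 0.35, 0, 0],
  ],
)

```text
time: 58.45
eef_pos: [0.5586, -0.0127, 0.2583]
tool_rot: [[-0.001, 1.0, -0.002], [1.0, 0.001, 0.0], [0.0, -0.002, -1.0]]
force: [0.1, 0.5, -0.6]
finger_gap: 0.0595
finger_force: 35.0
```

Request:
play_rows(
  rows=[
    [0.5, 0.03, 0, 0],
    [0.9, 0.05, 0, 0],
    [1.15, 0.07, 0, 0],
    [1.26, 0.07, 0, 0],
    [1.26, 0.07, 0, 0],
    [1.26, 0.07, 0, 0],
    [1.26, 0.07, 0, 0],
    [1.26, 0.07, 0, 0],
  ],
)

```text
time: 59.45
eef_pos: [0.5642, 0.0594, 0.2599]
tool_rot: [[0.001, 1.0, 0.0], [1.0, -0.001, -0.0], [-0.0, 0.0, -1.0]]
force: [-0.0, -0.5, -1.2]
finger_gap: 0.0603
finger_force: 35.0
```

Run:
```python
from h import *
inhand('w17',45,80)
go(.565,.1695,.1315,90)
```

```text
TCP [0.5642 0.0594 0.2599] pred: far top [[256.9, 190.0], [256.9, 220.9], [257.0, 262.6], [257.0, 289.5]] L/R [[203.3, 242.1], [310.6, 242.2]] spindle [258.1  70.5]
mask transitions in column 256 [186.5 215.5 269.5 288.5]
242 54
[[171 170 171 172 171 173 172 173 171 171 172 173 168 172 171 170 183]
 [168 169 174 170 171 172 171 169 172 171 170 173 169 170 174 175 207]
 [169 170 174 170 168 167 164 157 149 158 166 171 170 171 170 180 221]
 [171 171 167 170 162 136 125 127 127 125 130 141 165 170 168 180 221]
 [170 171 170 148 124 120 126 128 126 129 118 128 137 158 169 173 215]
 [170 165 149 126 118 127 126 134 137 127 125 126 128 132 161 172 211]
 [170 154 135 117 121 123 143 144 144 144 136 123 127 126 144 160 213]
 [163 138 124 117 121 132 146 145 144 146 147 122 124 127 140 154 209]
 [146 138 117 115 120 135 144 147 144 149 147 130 123 125 131 154 217]
 [145 138 113 112 113 126 143 147 149 149 149 121 119 119 126 146 213]
 [141 123 105 115 111 114 135 148 148 147 134 117 119 119 113 145 210]
 [139 116 102 113 111 112 109 125 134 124 115 114 117 119  94 147 207]
 [140 131  99 106 110 108 109 112 110 117 114 114 115 104 102 146 188]
 [142 131  91  85 107 110 109 109 112 117 115 117 114  96 118 196 212]
 [141 134  94  82  91 107 113 111 111 113 112 111 123 103 150 206 217]
 [152 142 119  81  86  84  91 107 108 104 118 126 128 103 194 213 218]
 [165 141 140  95  91  88 103 109 134 139 143 129  91 158 208 216 222]]
t 59.5 pos [0.5642 0.0595 0.2599] yaw 89.98 tilt -1.0 -> units [1.833 0.013 2.14 ] -0.002 F [-0.2 -0.2 -0.8] gap 0.0598
```

Request:
play_rows(
  rows=[
    [0.1, 0.01, 0, 0],
    [0.4, 0.01, 0, 0],
    [0.8, 0.01, 0, 0],
    [1.2, 0.01, 0.1, 0],
    [1.5, 0.01, 0.3, 0],
    [1.75, 0.01, 0.5, 0],
    [1.83, 0.01, 0.6, 0],
    [1.83, 0.01, 0.65, 0],
  ],
)

```text
time: 60.5
eef_pos: [0.5646, 0.1698, 0.2205]
tool_rot: [[-0.001, 1.0, -0.001], [1.0, 0.001, -0.0], [-0.0, -0.001, -1.0]]
force: [0.3, -0.2, -0.4]
finger_gap: 0.0596
finger_force: 35.0
```

Request:
play_rows(
  rows=[
    [0, 0, 0.1, 0],
    [0, 0, 0.2, 0],
    [0, 0, 0.3, 0],
    [0, 0, 0.4, 0],
    [0, 0, 0.5, 0],
    [0, 0, 0.6, 0],
    [0, 0, 0.7, 0],
    [0, 0, 0.8, 0],
  ],
)

```text
time: 61.5
eef_pos: [0.5647, 0.1697, 0.1725]
tool_rot: [[-0.0, 1.0, 0.0], [1.0, 0.0, 0.0], [0.0, 0.0, -1.0]]
force: [-0.8, 0.0, -0.4]
finger_gap: 0.0593
finger_force: 35.0
```

Request:
play_rows(
  rows=[
    [0, 0, 0.1, 0],
    [0, 0, 0.2, 0],
    [0, 0, 0.3, 0],
    [0, 0, 0.4, 0],
    [0, 0, 0.5, 0],
    [0, 0, 0.55, 0],
    [0, 0, 0.6, 0],
    [0, 0, 0.6, 0],
  ],
)

```text
time: 62.5
eef_pos: [0.5646, 0.1697, 0.1368]
tool_rot: [[-0.0, 1.0, -0.0], [1.0, 0.0, -0.0], [-0.0, -0.0, -1.0]]
force: [0.5, -0.2, -0.5]
finger_gap: 0.0596
finger_force: 35.0
```

Run:
```python
from h import *
go(.565,.1695,.1305,90)
```

```text
t 62.5 pos [0.5646 0.1697 0.1368] yaw 90.02 tilt -1.0 -> units [-0.003  0.006  0.104] 0.002 F [ 0.5 -0.2 -0.5] gap 0.0596
```

Request:
play_rows(
  rows=[
    [0, 0, 0.03, 0],
    [0, 0, 0.06, 0],
    [0, 0, 0.08, 0],
    [0, 0, 0.09, 0],
    [0, 0, 0.1, 0],
    [0, 0, 0.1, 0],
    [0, 0, 0.1, 0],
    [0, 0, 0.1, 0],
  ],
)

```text
time: 63.5
eef_pos: [0.5647, 0.1697, 0.1309]
tool_rot: [[-0.0, 1.0, 0.0], [1.0, 0.0, 0.0], [0.0, 0.0, -1.0]]
force: [-0.1, 0.5, -0.6]
finger_gap: 0.0598
finger_force: 35.0
```

Request:
play_rows(
  rows=[
    [0, 0, 0.005, 0],
    [0, 0, 0.01, 0],
    [0, 0, 0.01, 0],
    [0, 0, 0.01, 0],
    [0, 0, 0.01, 0],
    [0, 0, 0.01, 0],
    [0, 0, 0.01, 0],
    [0, 0, 0.01, 0],
  ],
)

```text
time: 64.5
eef_pos: [0.5647, 0.1697, 0.1303]
tool_rot: [[-0.0, 1.0, 0.0], [1.0, 0.0, 0.0], [0.0, 0.0, -1.0]]
force: [-0.2, -0.0, -0.4]
finger_gap: 0.0596
finger_force: 35.0
```

Request:
play_rows(
  rows=[
    [0, 0, 0.005, 0],
    [0, 0, 0.01, 0],
    [0, 0, 0.01, 0],
    [0, 0, 0.01, 0],
    [0, 0, 0.01, 0],
    [0, 0, 0.01, 0],
    [0, 0, 0.01, 0],
    [0, 0, 0.01, 0],
  ],
)

```text
time: 65.5
eef_pos: [0.5647, 0.1697, 0.1298]
tool_rot: [[-0.0, 1.0, 0.0], [1.0, 0.0, 0.0], [0.0, 0.0, -1.0]]
force: [-0.2, -0.8, -0.0]
finger_gap: 0.0595
finger_force: 35.0
```

Request:
play_rows(
  rows=[
    [0, 0, 0.005, 0],
    [0, 0, 0.01, 0],
    [0, 0, 0.01, 0],
    [0, 0, 0.01, 0],
    [0, 0, 0.01, 0],
    [0, 0, 0.01, 0],
    [0, 0, 0.01, 0],
    [0, 0, 0.01, 0],
  ],
)

```text
time: 66.5
eef_pos: [0.5648, 0.1698, 0.1292]
tool_rot: [[-0.0, 1.0, 0.0], [1.0, 0.0, 0.0], [0.0, 0.0, -1.0]]
force: [-0.8, 0.9, 3.2]
finger_gap: 0.0597
finger_force: 35.0
```

Contact at 3.2 N, so green is seated. I release it, rise clear, and check the stack.

Request:
play_rows(
  rows=[
    [0, 0, 0, 0],
    [0, 0, 0, 0],
    [0, 0, 0, 0],
    [0, 0, 0, 0],
    [0, 0, 0, 0],
    [0, 0, -0.1, 0],
    [0, 0, -0.3, 0],
    [0, 0, -0.6, 0],
  ],
  jaw=78,
)

```text
time: 67.5
eef_pos: [0.5646, 0.1697, 0.1662]
tool_rot: [[-0.0, 1.0, -0.0], [1.0, 0.0, 0.0], [0.0, -0.0, -1.0]]
force: [-0.4, -0.1, 0.4]
finger_gap: 0.0782
finger_force: 0.0
```

Request:
play_rows(
  rows=[
    [0, 0, -0.5, 0],
    [0, 0, -1.2, 0],
    [-0.4, 0, -1.9, 0],
    [-1.1, 0, -2.2, 0],
    [-1.8, 0, -2.2, 0],
    [-2.0, 0, -2.2, 0],
    [-2.0, 0, -2.2, 0],
    [-2.0, 0, -2.2, 0],
  ],
)

```text
time: 68.5
eef_pos: [0.5646, 0.0515, 0.2974]
tool_rot: [[-0.002, 1.0, 0.0], [1.0, 0.002, 0.001], [0.001, 0.0, -1.0]]
force: [-0.4, 0.1, -0.2]
finger_gap: 0.0776
finger_force: 0.0
```

Run:
```python
from h import *
go(.565,.169,.385,90)
wheel('w18',45,80,.072)
w=ld('w18'); print('pred rows',[proj(w,(.565,.169+d,.072)).round(1).tolist() for d in (.031,.013,-.013,-.031)])
s=shot('side','s18'); t=shot('top','t18')
cv2.imwrite('pics/c18.png',np.hstack([cv2.resize(w['color'],(480,360)),cv2.resize(s['color'][60:330,170:410],(320,360))]))
```

```text
t 68.5 pos [0.5646 0.0515 0.2974] yaw 90.14 tilt -1.0 -> units [ 1.959  0.012 -1.458] 0.014 F [-0.4  0.1 -0.2] gap 0.0776
outer px (229, 42, 58, 63) world mm 564.4 168.7 r 31.1 bbox mid [564.6 168.6]
hole px (240, 55, 35, 36) world mm 564.3 169.4 r 18.1 bbox mid [564.1 169.4]
pred rows [[258.0, 41.5], [258.0, 60.0], [257.9, 86.0], [257.8, 103.6]]
```

The stack is complete: the green wheel's top fits a height of 72 mm (r = 31.1 mm). Now I go over behind the cover.

Request:
play_rows(
  rows=[
    [0, 0, -0.4, 0],
    [0, 0, -1.0, 0],
    [0.1, 0, -1.55, 0],
    [0.6, 0, -1.55, 0],
    [1.3, 0, -1.55, 0],
    [2.1, 0, -1.55, 0],
    [2.9, 0, -1.55, 0],
    [3.5, 0, -1.55, 0],
  ],
  jaw=0,
)

```text
time: 69.65
eef_pos: [0.5638, 0.2628, 0.39]
tool_rot: [[-0.003, 1.0, -0.0], [1.0, 0.003, 0.001], [0.001, -0.0, -1.0]]
force: [0.8, 0.0, -0.1]
finger_gap: 0.0064
finger_force: 0.0
```

Request:
play_rows(
  rows=[
    [0.4, 0, 0, 0],
    [0.9, 0, 0, 0],
    [1.3, 0, 0, 0],
    [1.45, 0, 0, 0],
    [1.45, 0, 0, 0],
    [1.45, 0, 0, 0],
    [1.45, 0, 0, 0],
    [1.45, 0, 0, 0],
  ],
)

```text
time: 70.65
eef_pos: [0.5649, 0.3461, 0.3903]
tool_rot: [[0.001, 1.0, 0.0], [1.0, -0.001, -0.0], [-0.0, 0.0, -1.0]]
force: [0.9, 1.0, -0.6]
finger_gap: 0.0004
finger_force: 0.0
```

Run:
```python
from h import *
go(.565,.345,.3195,90)
s=shot('side','s19')
for th in (1.6,1.7,1.75): print(th,[proj(s,(x,.253-.17*np.cos(th),.103+.17*np.sin(th))).round(1) for x in (.48,.65)])
```

```text
t 70.65 pos [0.5649 0.3461 0.3903] yaw 89.96 tilt -1.0 -> units [-1.80e-02  1.00e-03  1.18e+00] -0.004 F [ 0.9  1.  -0.6] gap 0.0004
1.6 [array([229. ,  75.8]), array([287.9,  77.6])]
1.7 [array([229.6,  73.8]), array([287.8,  75.6])]
1.75 [array([229.9,  73.1]), array([287.8,  74.9])]
```

Request:
play_rows(
  rows=[
    [0, 0, 0.3, 0],
    [0, 0, 0.6, 0],
    [0, 0, 0.9, 0],
    [0, 0, 1.1, 0],
    [0, 0, 1.18, 0],
    [0, 0, 1.18, 0],
    [0, 0, 1.18, 0],
    [0, 0, 1.18, 0],
  ],
)

```text
time: 71.7
eef_pos: [0.5648, 0.3469, 0.32]
tool_rot: [[-0.0, 1.0, 0.001], [1.0, 0.0, 0.001], [0.001, 0.001, -1.0]]
force: [0.1, 0.0, -0.2]
finger_gap: 0.0004
finger_force: 0.0
```

Request:
play_rows(
  rows=[
    [-0.3, 0, 0, 0],
    [-0.6, 0, 0, 0],
    [-0.94, 0, -0.02, 0],
    [-1.31, 0, -0.06, 0],
    [-1.68, 0, -0.04, 0],
    [-2.05, 0, 0.03, 0],
    [-2.4, 0, 0.16, 0],
    [-2.4, 0, 0.16, 0],
  ],
)

```text
time: 72.7
eef_pos: [0.565, 0.1997, 0.3091]
tool_rot: [[0.004, 1.0, -0.001], [1.0, -0.004, -0.002], [-0.002, -0.001, -1.0]]
force: [0.1, -0.5, 0.7]
finger_gap: 0.0005
finger_force: 0.0
```

Run:
```python
from h import *
go(.565,.2007,.3099,90)
```

```text
t 72.7 pos [0.565  0.1997 0.3091] yaw 89.8 tilt -1.0 -> units [ 0.016  0.    -0.014] -0.02 F [ 0.1 -0.5  0.7] gap 0.0005
```

Request:
play_rows(
  rows=[
    [-0.17, 0, 0.09, 0],
    [-0.33, 0, 0.18, 0],
    [-0.63, 0, 0.41, 0],
    [-0.89, 0, 0.68, 0],
    [-1.11, 0, 0.98, 0],
    [-1.23, 0, 1.2, 0],
    [-1.32, 0, 1.43, 0],
    [-1.32, 0, 1.43, 0],
  ],
)

```text
time: 73.7
eef_pos: [0.5643, 0.1231, 0.2226]
tool_rot: [[0.0, 1.0, -0.002], [1.0, -0.0, -0.0], [-0.0, -0.002, -1.0]]
force: [0.0, 0.8, 0.2]
finger_gap: 0.0005
finger_force: 0.0
```

Run:
```python
from h import *
go(.565,.1125,.180,90)
t=shot('top','t20');s=shot('side','s20')
cv2.imwrite('pics/c20.png',np.hstack([cv2.resize(t['color'][130:250,90:230],(400,343)),cv2.resize(s['color'][60:220,180:340],(343,343))]))
```

```text
t 73.7 pos [0.5643 0.1231 0.2226] yaw 90.0 tilt -1.0 -> units [-0.176  0.013  0.711] -0.0 F [0.  0.8 0.2] gap 0.0005
```

Request:
play_rows(
  rows=[
    [-0.08, 0, 0.12, 0],
    [-0.12, 0, 0.24, 0],
    [-0.15, 0, 0.36, 0],
    [-0.17, 0, 0.48, 0],
    [-0.18, 0, 0.58, 0],
    [-0.18, 0, 0.66, 0],
    [-0.18, 0, 0.7, 0],
    [-0.18, 0, 0.72, 0],
  ],
)

```text
time: 74.8
eef_pos: [0.5647, 0.1128, 0.1807]
tool_rot: [[-0.0, 1.0, -0.0], [1.0, 0.0, 0.0], [0.0, -0.0, -1.0]]
force: [-0.5, -0.7, 0.1]
finger_gap: 0.0004
finger_force: 0.2
```

Request:
play_rows(
  rows=[
    [0, 0, 0.01, 0],
    [0, 0, 0.02, 0],
    [0, 0, 0.03, 0],
    [0, 0, 0.04, 0],
    [0, 0, 0.04, 0],
    [0, 0, 0.04, 0],
    [0, 0, 0.04, 0],
    [0, 0, 0.04, 0],
  ],
)

```text
time: 75.8
eef_pos: [0.5647, 0.1127, 0.1783]
tool_rot: [[-0.0, 1.0, -0.0], [1.0, 0.0, 0.0], [0.0, -0.0, -1.0]]
force: [-0.3, -0.1, -0.0]
finger_gap: 0.0004
finger_force: 0.0
```

Request:
play_rows(
  rows=[
    [0, 0, 0.01, 0],
    [0, 0, 0.02, 0],
    [0, 0, 0.03, 0],
    [0, 0, 0.03, 0],
    [0, 0, 0.03, 0],
    [0, 0, 0.03, 0],
    [0, 0, 0.03, 0],
    [0, 0, 0.03, 0],
  ],
)

```text
time: 76.8
eef_pos: [0.5648, 0.1127, 0.1779]
tool_rot: [[-0.0, 1.0, 0.001], [1.0, 0.0, -0.0], [-0.0, 0.001, -1.0]]
force: [-4.8, -1.4, 13.4]
finger_gap: 0.0003
finger_force: 6.7
```

Firm contact at tip z = 0.108, so the cover is shut. I back away and take the final look.

Request:
play_rows(
  rows=[
    [0, 0, -0.1, 0],
    [0, 0, -0.4, 0],
    [0, 0, -0.9, 0],
    [-0.3, 0, -1.5, 0],
    [-0.9, 0, -2.0, 0],
    [-1.7, 0, -2.0, 0],
    [-2.5, 0, -2.0, 0],
    [-3.3, 0, -2.0, 0],
  ],
)

```text
time: 77.8
eef_pos: [0.5647, -0.0867, 0.2978]
tool_rot: [[-0.001, 1.0, 0.001], [1.0, 0.001, -0.0], [-0.0, 0.001, -1.0]]
force: [0.4, 0.6, 0.5]
finger_gap: 0.0006
finger_force: 0.0
```

Request:
play_rows(
  rows=[
    [-0.5, 0, 0, 0],
    [-1.2, 0, 0, 0],
    [-2.0, 0, 0, 0],
    [-2.8, 0, 0, 0],
    [-3.3, 0, 0, 0],
    [-3.3, 0, 0, 0],
    [-3.3, 0, 0, 0],
    [-3.3, 0, 0, 0],
  ],
)

```text
time: 78.8
eef_pos: [0.5653, -0.2818, 0.297]
tool_rot: [[-0.002, 1.0, 0.001], [1.0, 0.002, 0.0], [0.0, 0.001, -1.0]]
force: [0.7, 0.6, -1.0]
finger_gap: 0.0003
finger_force: 0.0
```

Run:
```python
from h import *
go(.565,-.3,.3,90)
t=shot('top','t21');s=shot('side','s21')
cv2.imwrite('pics/c21.png',np.hstack([cv2.resize(t['color'][90:270,110:350],(480,360),interpolation=cv2.INTER_CUBIC),cv2.resize(s['color'][110:300,190:350],(303,360),interpolation=cv2.INTER_CUBIC)]))
```

```text
t 78.8 pos [ 0.5653 -0.2818  0.297 ] yaw 90.13 tilt -1.0 -> units [-0.303 -0.005 -0.05 ] 0.013 F [ 0.7  0.6 -1. ] gap 0.0003
```

View pics/c21.png

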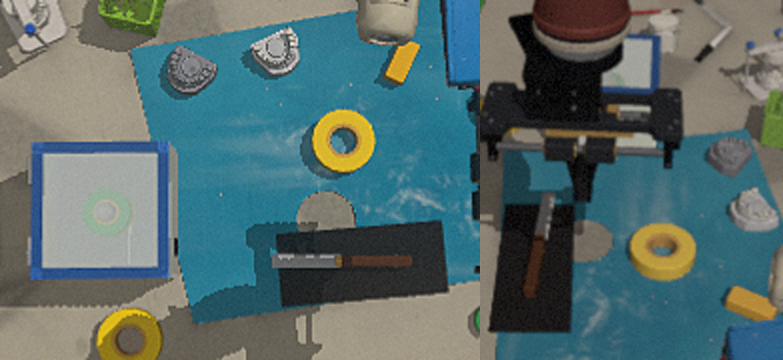

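The picture shows the cover shut over the stack (green at (105,210)), the knife flat on its pad at (340,260), and the casts in place at (190,70) and (275,52).

```bash
python3 -c "
from h import *
print(workorder.finish_job())"
```

```text
the job is handed in; nothing more can be done
None
```

The job is done and handed in at about 79 s: the spacer, then the yellow and green wheels (no red wheel was on the bench) are on the spindle, the cover is shut, the knife is flat on its pad, and the casts stand where they were.

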